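# Fetch the dry cottage from under the trees in a model maker's drying rack

## Robot

A 6-joint arm with a two-finger parallel gripper is mounted at the origin on the work surface. World frame = base frame: x ahead of the robot, y to its left, z up, the work surface at z = 0. Lengths are in m, angles in degrees, forces in N, time in s.
With the tool pointing down it reaches from about 0.35 to 0.875 m from the base axis. Payload 4.2 kg.
Tool frame: the origin (TCP) lies on the front face of the gripper's body, between the roots of the fingers; the fingertips stand 70 mm ahead of it and the grasp point (between the pads) lies 51 mm ahead of it; z points along the fingers, y is the line along which they close (so a half turn about z gives the same grasp; the last joint's range is limited). The gripper opens to 87 mm and grips with 3 to 60 N. Pads are 19 mm wide; open, the fingers measure 117 mm over their backs; the gripper's body (75 mm by 190 mm) begins 51 mm behind the grasp point.
Start: joints at [83.228, 22.042, 0.453, 0, -68.411, -14.817], TCP at [0.23, 0.581, 0.292] pointing down, gripper open.
Joint ranges: [-179.83, 179.83], [-69.29, 118.12], [-61.27, 80.66], [-181.25, 117.63], [-171.15, -9.14], [-177.46, 177.46]. Speed limits (degrees/s): [159.86, 159.86, 180, 180, 180, 180].

## Interface

Orientations are given as a 3x3 rotation matrix whose columns are the frame's x, y, z axes.
In Python, from station import r gives the robot as it stands.
- The arm moves only by the shell command python3 -m pendant 'ROWS' [OPENING]. ROWS is JSON, a list of rows, each a list of 2 entries, a list of its own where there are three numbers: the shift along the tool's x, y, z in mm, then the turn, a rotation vector about the tool's x, y, z in rad. A call has 1 to 10 rows; each row is the pose to reach, as a shift and turn from the pose commanded when the call began, along the tool's axes at that moment; what a row does not reach only later rows make up. A row lasts 1/10 s, in which the tool goes at most 50 mm and 8.59 degrees, less where a joint would pass 70% of its speed; a pose out of reach is approached as far as the arm can. A call with a gripper value outside its range is refused whole. OPENING is the opening, from 0 (shut) to 1 (fully open), set as the call begins (- or left out, the last holds). The fingers move at their own pace and stop on an object; the grip force is fixed at half the most. Time passes only in rows, so rows that repeat a pose let the fingers close. It gives the time, the measured TCP pose, the force, the opening and the grip force at its end, in the units of the state.
- r.sense(): the state, without advancing time (a new reading comes with each control period).
- r.capture(name): name is "scene" or "top"; returns a dict with "frame" (480x640x3 uint8, red, green, blue), "vertical_fov" (degrees; the focal length in pixels is half the picture's height over the tangent of half this angle, whatever the lens; pixels are square), "cx", "cy" (the principal point, pixels), "rvec" (rotation vector, rad) and "tvec" (3), from world to camera coordinates, as OpenCV has them. Camera axes: x right, y down, z forward; pixel columns grow to the right and rows downward; lengths in m; the calibration is good to about 2 mm. A picture is of the moment at which its call begins. There is no depth.
- r.finish_job(): hands the job in; it is judged then, once.
The state is a dict: "time_s": time; "joints": joint angles; "joint_velocities": joint speeds; "effort": joint torques, N m; "tcp_pos": TCP position; "ee_rot": TCP orientation; "wrist_force": force on the tool from outside, world axes, zero at the start; "moment": the same for the moment, N m; "gripper_width": opening from 0.0 (shut) to 1.0 (fully open); "gripper_force": force on a finger pad.
Only numpy, scipy, OpenCV 4.12 (cv2) and the standard library are available. Lean on these libraries where they do the work, as an engineer would, in place of code of your own. Each camera call takes 0.05 s, during which the arm holds its last target. There are 200 camera calls.

## Task

The red-roofed cottage on the bottom of the drying rack is dry: set it squarely on the pale grey foundation slab beside the diorama's road. To get at it, first stand both trees on the blue cutting mat, then lift the rack's upper tier off by its handle and stand it on the mat as well; afterwards seat the tier's four posts fully home in the corner cups again and put each tree back in the very spot where it stood. Set everything down upright without dropping it, and leave the shed, the yellow car and the red-capped paint pot where they are.

Things in the scene. Friction and masses are not known exactly. Their poses are not given: they have to be found in the camera images.
- tree_green_mid (a point): Dark green model poplar, loose, 60 g, 80 mm tall: round base 40 mm across, 6 mm thick, thin trunk, rigid crown 34 mm across (upright-sided from 28 to 56 mm above the underside). The point is on its axis, 40 mm above the underside; z up. Starts in one of the two end bays of the rack's upper tier, about 58 mm from the handle; either tree may be in either bay.
- tree_gold_mid (a point): Orange autumn poplar, otherwise the same in size, weight and form as the green tree; the point lies 40 mm above its underside. At the start it stands in the other end bay of the upper tier. Either tree may be in either bay.
- tier_handle (a point): Rack's upper tier, loose, 0.34 kg: aluminium frame 112 (x) x 176 mm, slatted bay at each y end, open middle, dark wood handle above. Point: centre of the handle bar, over the centre of mass; bar 96 mm along x, 14 wide (y), 16 high, 50 mm above the bay slats, 140 above the feet. Posts 12 mm thick at x +-50, y +-82, the lowest 10 mm tapering to 6. z up. Starts with its feet in the rack's cups.
- cottage_mid (a point): Model cottage, loose, 110 g, cream walls, red pitched roof: 52 mm long along the ridge (x), 46 deep (y; 50 at the eaves), ridge 57 mm up, chimney to 65. The two gable ends (+x, -x) are flat and upright: grip there. The point is at its middle, 29 mm above the underside. Either way round is right. Starts on the rack's floor below the open middle of the upper tier.
- rack: Rack's lower frame, fixed, dark steel, plywood floor: origin at the centre of its underside, on the table; x short side, y long. Floor 18 mm up, rails 20 mm high. Corner cups at x +-50, y +-82 mm: 18 mm square inside, bottom 10 mm up, straight to 22, flaring to 28 mm wide at 30 mm up. With the tier fully home (either way round) its handle's centre is 150 mm above the origin.
- mat: Blue-grey cutting mat with pale grid, fixed, 220 mm (x) by 300 mm (y), 3 mm thick; origin at the centre of its underside, on the table. Side area for trees and tier; the only thing on it is the paint pot, in the corner near x +80, y -120 mm.
- plot: Pale grey foundation slab with a darker edge line, fixed on the brown diorama beside the road, 66 mm (x, roughly along the road) by 60 mm (y), 3 mm thick; origin at the centre of its underside. The cottage belongs centred on it, ridge along the slab's x. A grass plot of the same size lies across the road and stays empty.
- shed_mid (a point): Small blue-grey model shed with a dark roof, loose, 27 x 24 x 23 mm, on the rack's floor at one end under a tree bay; the point is at its middle, 12 mm up. To be left alone.
- car_mid (a point): Yellow model car, loose, 46 x 20 x 18 mm, on the diorama's road, x along the car; the point is at its middle, 9 mm up. To be left alone.
- pot_mid (a point): Paint pot with red cap, loose, 28 mm across, 34 mm high, in one corner of the cutting mat; the point is at its middle, 17 mm up. To be left alone.
Mind the look-alikes: they are no part of the job. Several things look just like the rack: the one meant starts farthest to the robot's right.

How it is judged:
By the outcome, as a careful person would: the job done as asked, in the order asked, and still so for the second after the job is handed in, with the robot touching nothing.
It also fails if it takes over 144 s, if anything falls off the work surface, if the arm or the gripper's body presses on something with over 40 N, if the wrist force passes 120 N, or if a joint passes its speed limit or range.

## Working session

There is one attempt and no reset: what is moved stays moved. The work goes in short steps, Python scripts to look and compute and a shell command to move; the robot and the scene stay as the last step left them, time stands still between calls to the robot, and variables do not carry over. Pictures are saved under pics/ and viewed, at most 14 in all, crops included, and the job is handed in when it is done.

```bash
mkdir -p pics; ls
python3 - <<'E'
from station import r
import cv2,numpy as np
for n in("scene","top"):
    c=r.capture(n); cv2.imwrite(f"pics/{n}0.png",c["frame"][:,:,::-1])
    R=cv2.Rodrigues(np.array(c["rvec"],float))[0]
    print(n,c["vertical_fov"],c["cx"],c["cy"],(-R.T@np.array(c["tvec"]).ravel()).round(3),R.round(2).tolist(),[k for k in c])
s=r.sense();print(s["tcp_pos"],s["ee_rot"],s["time_s"])
E
```

```text
pics
scene 42.78595892202017 329.24190154803796 246.4577692854441 [1.526 0.916 1.089] [[-0.61, 0.79, -0.02], [0.47, 0.34, -0.81], [-0.64, -0.51, -0.58]] ['frame', 'vertical_fov', 'cx', 'cy', 'rvec', 'tvec']
top 56.64581142549115 315.4946311149028 244.983632987862 [0.238 0.073 1.516] [[0.0, -1.0, -0.0], [-0.99, -0.0, -0.14], [0.14, 0.0, -0.99]] ['frame', 'vertical_fov', 'cx', 'cy', 'rvec', 'tvec']
[0.22979268 0.5807907  0.29127289] [[ 9.29776769e-01 -3.68123312e-01 -6.22138142e-04]
 [-3.68123823e-01 -9.29774925e-01 -1.85464220e-03]
 [ 1.04288586e-04  1.95342711e-03 -9.99998087e-01]] 0.1
```

View pics/scene0.png

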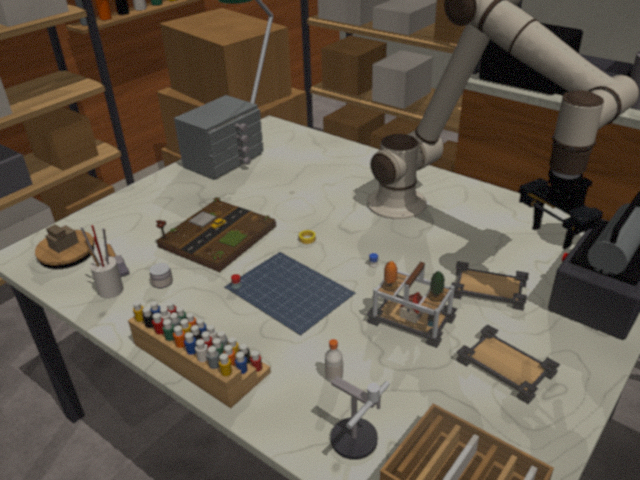

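View pics/top0.png

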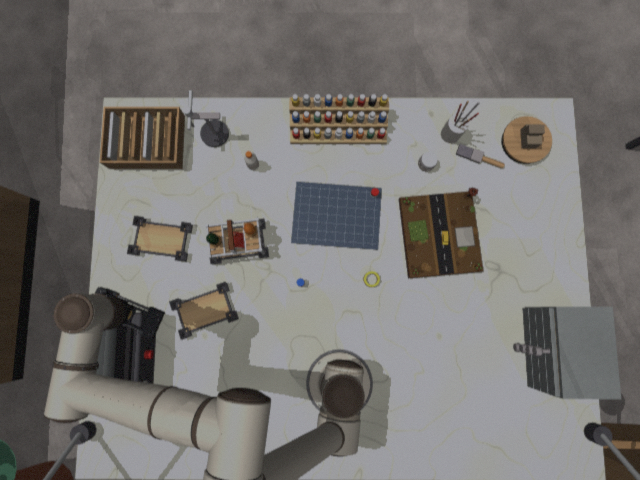

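The scene picture shows the rack with its tier at about (412,300), the mat at (292,290) and the diorama at (217,233). In the top picture they are at (237,240), (337,215) and (441,234). The plot is at about (464,237) in the top picture and the car at (445,238). I'll enlarge the crops next.

```bash
cat > h.py <<'E'
from station import r
import cv2,numpy as np
def cam(n):
    c=r.capture(n); f=240/np.tan(np.radians(c["vertical_fov"]/2))
    R=cv2.Rodrigues(np.array(c["rvec"],float))[0]; t=np.array(c["tvec"],float).ravel()
    return dict(im=c["frame"],hsv=cv2.cvtColor(c["frame"],cv2.COLOR_RGB2HSV),f=f,cx=c["cx"],cy=c["cy"],R=R,t=t,C=-R.T@t)
def ray(c,p):
    d=c["R"].T@np.array([(p[0]-c["cx"])/c["f"],(p[1]-c["cy"])/c["f"],1]); return d/np.linalg.norm(d)
def plane(c,p,z):
    d=ray(c,p); return c["C"]+d*(z-c["C"][2])/d[2]
def tri(c1,p1,c2,p2):
    d1,d2=ray(c1,p1),ray(c2,p2); A=np.stack([d1,-d2],1)
    s=np.linalg.lstsq(A,c2["C"]-c1["C"],rcond=None)[0]
    a=c1["C"]+s[0]*d1;b=c2["C"]+s[1]*d2; return (a+b)/2,np.linalg.norm(a-b)
def proj(c,P):
    q=c["R"]@np.asarray(P)+c["t"]; return np.array([c["f"]*q[0]/q[2]+c["cx"],c["f"]*q[1]/q[2]+c["cy"]])
def crop(c,x0,y0,w,h,s): return cv2.resize(c["im"][y0:y0+h,x0:x0+w,::-1],None,fx=s,fy=s,interpolation=cv2.INTER_CUBIC)
E
python3 - <<'E'
from h import *
s,t=cam("scene"),cam("top")
a=crop(t,195,205,90,65,8);b=crop(s,360,245,110,105,5)
cv2.imwrite("pics/c1.png",a);cv2.imwrite("pics/c2.png",b)
cv2.imwrite("pics/c3.png",crop(t,290,170,200,115,4))
E
```

```text
(no output)
```

View pics/c1.png

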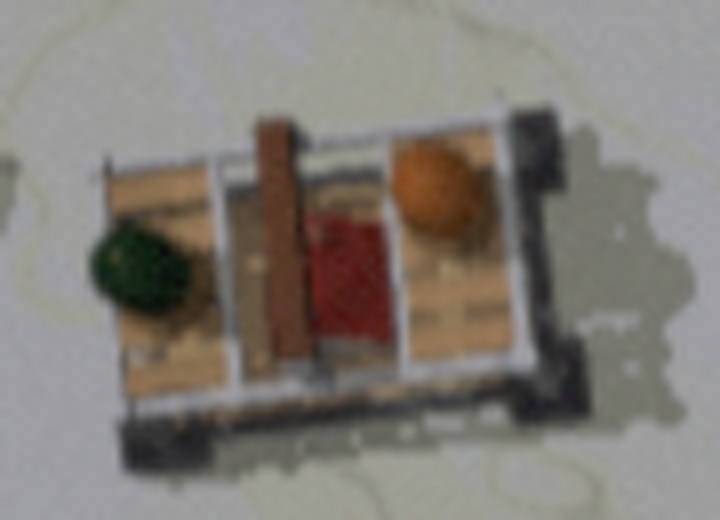

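View pics/c2.png

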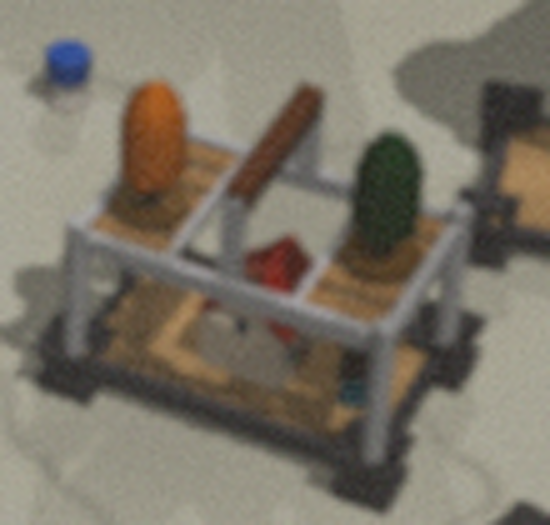

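View pics/c3.png

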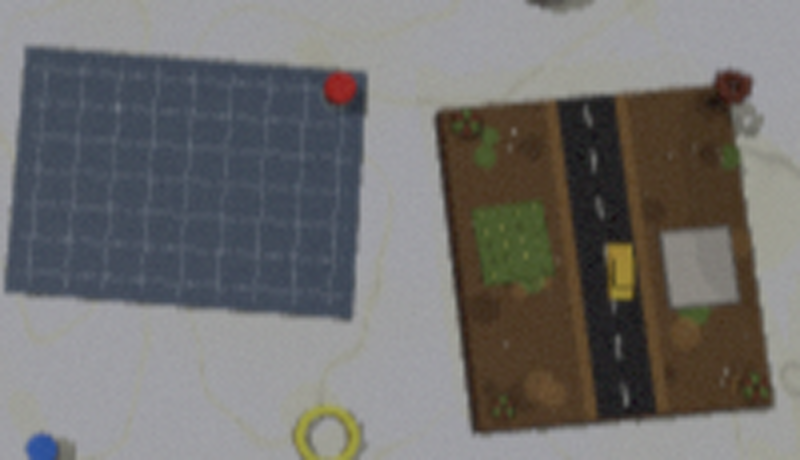

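The crops show the green tree (top px ~212,239), the orange tree (~249,229), the handle (~230,235) and the red roof beneath it (~239,240). The mat is clear apart from the pot at (375,192), and the grey slab is at (465,237). Next I'll measure these.

```bash
cat >> h.py <<'E'
def mask(c,lo,hi,box):
    x0,y0,x1,y1=box; m=cv2.inRange(c["hsv"],np.array(lo),np.array(hi)); z=np.zeros_like(m); z[y0:y1,x0:x1]=m[y0:y1,x0:x1]
    n,l,st,ce=cv2.connectedComponentsWithStats(z)
    if n<2: return None
    i=1+np.argmax(st[1:,4]); return (l==i).astype(np.uint8),st[i],ce[i]
def corners(m):
    k=max(cv2.findContours(m,cv2.RETR_EXTERNAL,cv2.CHAIN_APPROX_NONE)[0],key=cv2.contourArea)
    h=cv2.convexHull(k); e=.02*cv2.arcLength(h,True)
    a=cv2.approxPolyDP(h,e,True)[:,0].astype(float); return a,cv2.boxPoints(cv2.minAreaRect(k))
E
python3 - <<'E'
from h import *
np.set_printoptions(precision=4,suppress=True)
s,t=cam("scene"),cam("top")
G=((45,60,0),(90,255,110)); O=((6,150,90),(18,255,255)); H=((0,60,40),(12,200,140))
def show(n,a,b,z):
    print(n,a[1],a[2],b[1],b[2]); print("  tri",*tri(t,a[2],s,b[2]),"top@z",plane(t,a[2],z),"scene@z",plane(s,b[2],z))
show("green",mask(t,*G,(195,225,225,250)),mask(s,*G,(425,265,450,305)),.145)
show("orange",mask(t,*O,(240,215,262,240)),mask(s,*O,(378,255,402,290)),.145)
h1=mask(t,*H,(222,217,236,253));h2=mask(s,*H,(402,258,428,288));show("handle",h1,h2,.155)
for c,h in((t,h1),(s,h2)):
    ys,xs=np.nonzero(h[0]); P=np.array([plane(c,(x,y),.155)[:2] for x,y in zip(xs,ys)]); w,v=np.linalg.eigh(np.cov(P.T)); v=v[:,1]; print("handle yaw",np.degrees(np.arctan2(v[1],v[0])),np.ptp(P@v))
mm=mask(t,(100,50,40),(125,200,150),(285,175,390,255));a,b=corners(mm[0]);print(mm[1]);print(a); print("mat",np.array([plane(t,p,.003) for p in b]))
pm=mask(t,(0,0,120),(180,45,230),(452,225,478,250));a,b=corners(pm[0]);print("plot top",pm[1],pm[2],b)
pm2=mask(s,(0,0,95),(180,50,255),(188,208,218,232));a,b2=corners(pm2[0]);print("plot sc",pm2[1],pm2[2],a)
print(tri(t,pm[2],s,pm2[2]))
for z in(.02,.03):print(plane(t,pm[2],z),plane(s,pm2[2],z))
P=np.array([plane(t,p,.025) for p in b]);print(P)
y=mask(t,(20,150,100),(35,255,255),(435,225,455,250));y2=mask(s,(20,120,90),(35,255,255),(205,210,235,235));show("car",y,y2,.03)
E
```

```text
green [207 234  12  10  76] [212.1579 238.3947] [434 273   9  21  97] [438.5361 280.9485]
  tri [0.4575 0.4012 0.1498] 0.0037779699878603555 top@z [0.4592 0.4007 0.145 ] scene@z [0.4509 0.4001 0.145 ]
orange [244 223   9  10  65] [247.9231 227.5231] [385 262  12  21 198] [390.5859 272.4545]
  tri [0.4936 0.2893 0.1476] 0.0005494829978578602 top@z [0.4939 0.2899 0.145 ] scene@z [0.4909 0.2873 0.145 ]
handle [227 220   9  30 193] [230.9534 235.6788] [406 262  18  23 130] [414.5308 273.5615]
  tri [0.4668 0.3413 0.151 ] 0.0003793890638918288 top@z [0.4662 0.3403 0.155 ] scene@z [0.4712 0.3439 0.155 ]
handle yaw -171.0791974751366 0.09288968963274108
handle yaw -171.4093455198906 0.09477285530701757
[ 292  182   89   67 4905]
[[297. 182.]
 [380. 194.]
 [377. 247.]
 [293. 242.]]
mat [[ 0.47    0.1617  0.003 ]
 [ 0.6835  0.1477  0.003 ]
 [ 0.6603 -0.1515  0.003 ]
 [ 0.4478 -0.1316  0.003 ]]
plot top [456 228  18  18 274] [464.3431 236.3832] [[455.38 228.66]
 [470.92 226.44]
 [473.42 243.94]
 [457.88 246.16]]
plot sc [190 212  25  14 196] [202.301  218.4745] [[214. 216.]
 [203. 225.]
 [190. 220.]
 [202. 212.]]
(array([ 0.4857, -0.4224,  0.0348]), np.float64(0.0002499622263905653))
[ 0.4881 -0.4273  0.02  ] [ 0.4711 -0.4414  0.02  ]
[ 0.4864 -0.4239  0.03  ] [ 0.481  -0.4287  0.03  ]
[[ 0.5138 -0.3964  0.025 ]
 [ 0.5216 -0.4495  0.025 ]
 [ 0.4614 -0.4551  0.025 ]
 [ 0.4537 -0.4023  0.025 ]]
car [442 231   6  14  75] [444.7333 237.2133] [211 218  15  10  81] [217.6667 222.4691]
  tri [ 0.4817 -0.3544  0.0433] 0.0013701412629578 top@z [ 0.4834 -0.3577  0.03  ] scene@z [ 0.4686 -0.3713  0.03  ]
```

```bash
cat > go.py <<'E'
# usage: go.py x y z(TCP, m) yaw(deg, direction of tool y) -> shift mm, turn rad
import sys,numpy as np
from scipy.spatial.transform import Rotation as Ro
from station import r
x,y,z,a=map(float,sys.argv[1:5]); s=r.sense(); R=np.array(s["ee_rot"])
a=np.radians(a); ty=np.array([np.cos(a),np.sin(a),0]); tz=np.array([0,0,-1.]); T=np.stack([np.cross(ty,tz),ty,tz],1)
print("shift",(R.T@(np.array([x,y,z])-s["tcp_pos"])*1e3).round(1),"turn",Ro.from_matrix(R.T@T).as_rotvec().round(4),"t",s["time_s"],"w",s["gripper_width"],"J",np.round(s["joints"],0))
E
python3 go.py .457 .400 .292 -171.2
```

```text
shift [ 2.778e+02  8.470e+01 -1.000e-01] turn [ 7.0000e-04 -5.0000e-04  1.0403e+00] t 0.3 w 1.0009369591431627 J [ 83.  22.   0.  -0. -68. -15.]
```

```bash
python3 -m pendant '[[[139,42,0],[0,0,0.52]],[[278,85,0],[0.001,0,1.04]],[[278,85,0],[0.001,0,1.04]],[[278,85,0],[0.001,0,1.04]],[[278,85,0],[0.001,0,1.04]],[[278,85,0],[0.001,0,1.04]],[[278,85,0],[0.001,0,1.04]],[[278,85,0],[0.001,0,1.04]],[[278,85,0],[0.001,0,1.04]],[[278,85,0],[0.001,0,1.04]]]' 1; python3 go.py .457 .400 .193 -171.2
python3 - <<'E'
from h import *
s,t=cam("scene"),cam("top")
cv2.imwrite("pics/d.png",np.hstack([crop(t,185,195,100,75,4),crop(s,365,205,100,75,4)]))
E
```

```text
time_s: 1.3
tcp_pos: [0.4566, 0.4004, 0.2923]
ee_rot: [[0.157, -0.988, 0.001], [-0.988, -0.157, 0.001], [-0.001, -0.001, -1.0]]
wrist_force: [0.3, -1.4, -0.1]
gripper_width: 1.001
gripper_force: 0.0
shift [ 0.5 -0.3 99.3] turn [-0.0008  0.0006  0.0037] t 1.3 w 1.0006877045430242 J [ 57.  20.  -2.   0. -67. -48.]
```

View pics/d.png

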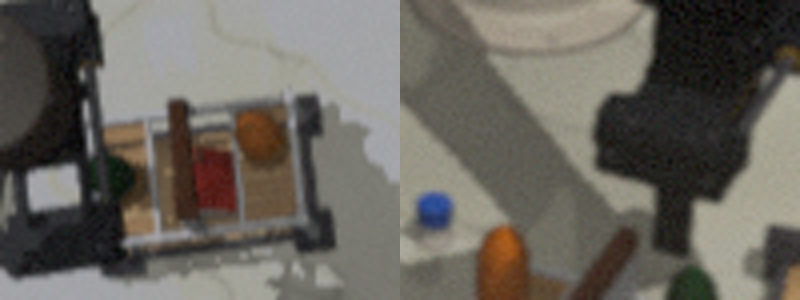

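The left half shows the gripper displaced to the left by parallax. The right half has a fingertip at about scene px (534,267), above the green tree's tip at (538,272). I'll compare that with the projected positions.

Run:
```python
from h import *
s=cam("scene")
st=r.sense();T=np.array(st["tcp_pos"]);R=np.array(st["ee_rot"])
for sg in(1,-1):
  for o in (43,58): print(sg,o,proj(s,T+R@[0,sg*o/1e3,.07]))
print("tree top",proj(s,[.457,.4,.18]),proj(s,[.457,.4,.112]))
h=s["hsv"][255:320,420:460]; m=cv2.inRange(h,(40,60,0),(95,255,120)); ys,xs=np.nonzero(m); print(xs.min()+420,xs.max()+420,ys.min()+255,ys.max()+255)
for y in range(268,302,3):
    q=np.nonzero(m[y-255])[0]; print(y,(q.min()+420,q.max()+420) if len(q) else 0)
```

```text
1 43 [446.38493915 247.20273857]
1 58 [448.50079992 243.98905414]
-1 43 [433.6404555  266.55975349]
-1 58 [431.30430282 270.10802926]
tree top [438.41078547 270.85294088] [436.17531293 292.6502628 ]
429 442 258 318
268 0
271 0
274 (np.int64(435), np.int64(440))
277 (np.int64(433), np.int64(442))
280 (np.int64(433), np.int64(442))
283 (np.int64(433), np.int64(442))
286 (np.int64(433), np.int64(441))
289 (np.int64(431), np.int64(441))
292 (np.int64(437), np.int64(439))
295 0
298 0
301 0
```

```bash
python3 -m pendant '[[[0,0,30],[0,0,0]],[[0,0,60],[0,0,0]],[[0,0,85],[0,0,0]],[[0,0,99],[0,0,0]],[[0,0,99],[0,0,0]]]' 1; python3 -m pendant '[[[0,0,0],[0,0,0]],[[0,0,0],[0,0,0]],[[0,0,0],[0,0,0]],[[0,0,0],[0,0,0]],[[0,0,0],[0,0,0]],[[0,0,0],[0,0,0]],[[0,0,0],[0,0,0]],[[0,0,0],[0,0,0]]]' 0
```

```text
time_s: 1.95
tcp_pos: [0.456, 0.3993, 0.1907]
ee_rot: [[0.155, -0.988, -0.003], [-0.988, -0.155, -0.004], [0.003, 0.003, -1.0]]
wrist_force: [0.4, -0.5, 0.5]
gripper_width: 0.997
gripper_force: 0.0
time_s: 2.75
tcp_pos: [0.4573, 0.3999, 0.1933]
ee_rot: [[0.153, -0.988, 0.001], [-0.988, -0.153, 0.001], [-0.001, -0.001, -1.0]]
wrist_force: [-0.4, 0.9, 0.6]
gripper_width: 0.38
gripper_force: 30.0
```

```bash
python3 -m pendant '[[[0,0,-15],[0,0,0]],[[0,0,-40],[0,0,0]],[[0,0,-70],[0,0,0]],[[0,0,-90],[0,0,0]],[[0,0,-100],[0,0,0]],[[0,0,-100],[0,0,0]]]'; python3 go.py .499 -.074 .2933 -171.2
```

```text
time_s: 3.35
tcp_pos: [0.4574, 0.4001, 0.2944]
ee_rot: [[0.153, -0.988, 0.002], [-0.988, -0.153, 0.003], [-0.002, -0.003, -1.0]]
wrist_force: [0.1, 1.1, -0.3]
gripper_width: 0.381
gripper_force: 30.0
shift [ 4.748e+02  3.160e+01 -1.000e-01] turn [-0.0026  0.0024  0.0003] t 3.35 w 0.38144473292532305 J [ 56.  20.  -2.   0. -68. -48.]
```

```bash
python3 -m pendant '[[[20,1,0],[0,0,0]],[[60,4,0],[0,0,0]],[[105,7,0],[0,0,0]],[[150,10,0],[0,0,0]],[[195,13,0],[0,0,0]],[[240,16,0],[0,0,0]],[[285,19,0],[0,0,0]],[[330,22,0],[0,0,0]],[[375,25,0],[0,0,0]],[[415,28,0],[0,0,0]]]'
python3 -m pendant '[[[30,2,0],[0,0,0]],[[50,3,0],[0,0,0]],[[60,4,0],[0,0,0]],[[60,4,40],[0,0,0]],[[60,4,85],[0,0,0]],[[60,4,130],[0,0,0]],[[60,4,165],[0,0,0]],[[60,4,185],[0,0,0]],[[60,4,185],[0,0,0]],[[60,4,185],[0,0,0]]]'; python3 go.py .499 -.074 .0963 -171.2
```

```text
time_s: 4.35
tcp_pos: [0.4916, -0.0174, 0.2915]
ee_rot: [[0.152, -0.988, -0.003], [-0.988, -0.152, 0.0], [-0.0, 0.002, -1.0]]
wrist_force: [0.8, 0.6, -0.6]
gripper_width: 0.379
gripper_force: 30.0
time_s: 5.35
tcp_pos: [0.4984, -0.0742, 0.1079]
ee_rot: [[0.154, -0.988, -0.0], [-0.988, -0.154, 0.0], [-0.0, 0.0, -1.0]]
wrist_force: [1.1, 0.1, -0.2]
gripper_width: 0.378
gripper_force: 30.0
shift [-0.2 -0.6 11.6] turn [0.0002 0.0002 0.0012] t 5.35 w 0.3779945802410582 J [ 10.  23. -29.  -0. -37.  -1.]
```

```bash
for i in 1; do python3 -m pendant '[[[0,0,4],[0,0,0]],[[0,0,8],[0,0,0]],[[0,0,10],[0,0,0]],[[0,0,10],[0,0,0]]]'; python3 -m pendant '[[[0,0,1],[0,0,0]],[[0,0,1],[0,0,0]]]';python3 -m pendant '[[[0,0,1],[0,0,0]],[[0,0,1],[0,0,0]]]'; done | grep -E "pos|force"
```

```text
tcp_pos: [0.4985, -0.0743, 0.0982]
wrist_force: [-0.0, -0.5, 0.2]
gripper_force: 30.0
tcp_pos: [0.4986, -0.0743, 0.0971]
wrist_force: [0.9, -0.1, -0.7]
gripper_force: 30.0
tcp_pos: [0.4987, -0.0743, 0.0963]
wrist_force: [-0.3, 0.1, 2.0]
gripper_force: 30.0
```

```bash
python3 -m pendant '[[[0,0,0.7],[0,0,0]],[[0,0,0.7],[0,0,0]]]';python3 -m pendant '[[[0,0,0],[0,0,0]],[[0,0,0],[0,0,0]],[[0,0,0],[0,0,0]]]' 0.62;python3 -m pendant '[[[0,0,-20],[0,0,0]],[[0,0,-60],[0,0,0]],[[0,0,-110],[0,0,0]],[[0,0,-160],[0,0,0]],[[0,0,-200],[0,0,0]],[[0,0,-200],[0,0,0]]]';python3 go.py .4935 .289 .2933 -171.2;  python3 - <<'E'
from h import *
s,t=cam("scene"),cam("top")
cv2.imwrite("pics/e.png",np.hstack([crop(t,195,165,200,100,2),crop(s,220,215,200,100,2)]))
O=((6,150,60),(18,255,255))
b=mask(s,*O,(378,255,402,295));print(b[1],b[2])
for y in range(262,285,3): q=np.nonzero(b[0][y])[0];print(y,q.min(),q.max())
for P in([.4935,.289,.18],[.4935,.289,.142]):print(proj(s,P),proj(t,P))
b=mask(t,*O,(240,215,262,240));print(b[1],b[2])
E
```

```text
time_s: 6.35
tcp_pos: [0.4988, -0.0743, 0.0962]
ee_rot: [[0.154, -0.988, 0.001], [-0.988, -0.154, 0.0], [-0.0, -0.001, -1.0]]
wrist_force: [-1.4, 0.9, 6.8]
gripper_width: 0.378
gripper_force: 30.0
time_s: 6.65
tcp_pos: [0.4985, -0.0744, 0.0951]
ee_rot: [[0.153, -0.988, 0.001], [-0.988, -0.153, 0.001], [-0.001, -0.001, -1.0]]
wrist_force: [0.4, 0.3, -0.2]
gripper_width: 0.566
gripper_force: 0.0
time_s: 7.25
tcp_pos: [0.501, -0.0745, 0.3017]
ee_rot: [[0.154, -0.988, 0.014], [-0.988, -0.154, 0.001], [0.001, -0.014, -1.0]]
wrist_force: [0.3, -0.3, 1.0]
gripper_width: 0.622
gripper_force: 0.0
shift [-360.4  -48.6    8.7] turn [-0.0144 -0.0013  0.0013] t 7.25 w 0.6224245415867111 J [ 10.  10. -15.   0. -64.  -1.]
[386 262  11  21 192] [390.63020833 272.328125  ]
262 389 392
265 387 394
268 386 395
271 386 395
274 386 396
277 386 396
280 386 394Traceback (most recent call last):
  File "<stdin>", line 6, in <module>
    return umr_minimum(a, axis, None, out, keepdims, initial, where)
ValueError: zero-size array to reduction operation minimum which has no identity
```

View pics/e.png

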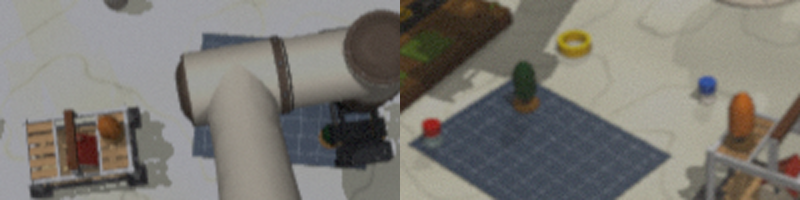

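The green tree stands upright on the mat at scene px ~(482,257), and the orange tree is still in its bay. Next is the orange tree.

```bash
python3 -m pendant '[[[-25,-3,0],[0,0,0]],[[-75,-10,0],[0,0,0]],[[-125,-17,0],[0,0,0]],[[-175,-24,0],[0,0,0]],[[-225,-32,0],[0,0,0]],[[-275,-39,0],[0,0,0]],[[-320,-45,0],[0,0,0]],[[-350,-49,0],[0,0,0]],[[-360,-51,2],[0,0,0]],[[-360,-51,2],[0,0,0]]]' 1;python3 -m pendant '[[[0,0,0],[0,0,0]],[[0,0,0],[0,0,0]]]'; python3 go.py .4935 .289 .1933 -171.2;  python3 - <<'E'
from h import *
s,t=cam("scene"),cam("top")
O=((6,150,60),(18,255,255))
b=mask(t,*O,(235,215,262,245));print(b[1],b[2])
for P in([.4935,.289,.18],[.4935,.289,.142]):print(proj(s,P),proj(t,P))
E
```

```text
time_s: 8.35
tcp_pos: [0.4929, 0.2897, 0.2908]
ee_rot: [[0.155, -0.988, -0.003], [-0.988, -0.155, -0.003], [0.002, 0.003, -1.0]]
wrist_force: [-0.4, -0.1, -0.5]
gripper_width: 1.001
gripper_force: 0.0
time_s: 8.55
tcp_pos: [0.4936, 0.2876, 0.2932]
ee_rot: [[0.152, -0.988, -0.0], [-0.988, -0.152, -0.0], [0.0, 0.0, -1.0]]
wrist_force: [0.0, -0.9, -0.2]
gripper_width: 1.0
gripper_force: 0.0
shift [-1.5 -0.2 99.9] turn [ 0.0001 -0.0002 -0.0013] t 8.55 w 1.0000463242520037 J [ 46.  17.  -7.   0. -66. -38.]
[244 224   4   9  18] [245.5        227.88888889]
[391.09068304 261.98631384] [246.45771649 225.54765862]
[390.53975098 274.17245265] [248.35764433 227.82561559]
```

```bash
python3 -m pendant '[[[0,0,30],[0,0,0]],[[-1,0,60],[0,0,0]],[[-1,0,85],[0,0,0]],[[-1,0,100],[0,0,0]],[[-1,0,100],[0,0,0]]]' 1; python3 -m pendant '[[[0,0,0],[0,0,0]],[[0,0,0],[0,0,0]],[[0,0,0],[0,0,0]],[[0,0,0],[0,0,0]],[[0,0,0],[0,0,0]],[[0,0,0],[0,0,0]],[[0,0,0],[0,0,0]],[[0,0,0],[0,0,0]]]' 0;  python3 -m pendant '[[[0,0,-15],[0,0,0]],[[0,0,-40],[0,0,0]],[[0,0,-70],[0,0,0]],[[0,0,-90],[0,0,0]],[[0,0,-100],[0,0,0]],[[0,0,-100],[0,0,0]],[[0,0,-100],[0,0,0]]]'; python3 go.py .573 -.079 .2933 -171.2
```

```text
time_s: 9.15
tcp_pos: [0.4927, 0.2884, 0.1914]
ee_rot: [[0.152, -0.988, -0.003], [-0.988, -0.152, -0.003], [0.002, 0.003, -1.0]]
wrist_force: [-0.6, -0.0, 0.6]
gripper_width: 1.002
gripper_force: 0.0
time_s: 9.95
tcp_pos: [0.4933, 0.2901, 0.1935]
ee_rot: [[0.153, -0.988, 0.0], [-0.988, -0.153, 0.0], [-0.0, -0.0, -1.0]]
wrist_force: [-1.2, -0.3, 0.2]
gripper_width: 0.378
gripper_force: 30.0
time_s: 10.65
tcp_pos: [0.4929, 0.2898, 0.2922]
ee_rot: [[0.153, -0.988, -0.001], [-0.988, -0.153, -0.0], [0.0, 0.001, -1.0]]
wrist_force: [0.3, -0.3, -0.3]
gripper_width: 0.379
gripper_force: 30.0
shift [376.7 -22.7  -1. ] turn [ 0.0012 -0.0003  0.0001] t 10.65 w 0.37881585572698234 J [ 47.  17.  -7.  -0. -66. -38.]
```

```bash
python3 -m pendant '[[[20,-1,0],[0,0,0]],[[60,-4,0],[0,0,0]],[[105,-6,0],[0,0,0]],[[150,-9,0],[0,0,0]],[[195,-12,0],[0,0,0]],[[240,-14,0],[0,0,0]],[[285,-17,0],[0,0,0]],[[325,-20,0],[0,0,0]],[[355,-21,0],[0,0,0]],[[370,-22,0],[0,0,0]]]'
python3 -m pendant '[[[7,-1,0],[0,0,0]],[[7,-1,10],[0,0,0]],[[7,-1,40],[0,0,0]],[[7,-1,85],[0,0,0]],[[7,-1,130],[0,0,0]],[[7,-1,165],[0,0,0]],[[7,-1,185],[0,0,0]],[[7,-1,190],[0,0,0]],[[7,-1,193],[0,0,0]],[[7,-1,193],[0,0,0]]]'; python3 go.py .573 -.079 .0963 -171.2
```

```text
time_s: 11.65
tcp_pos: [0.5715, -0.0745, 0.2913]
ee_rot: [[0.151, -0.989, -0.003], [-0.989, -0.151, 0.0], [-0.001, 0.003, -1.0]]
wrist_force: [0.1, -0.3, -0.8]
gripper_width: 0.381
gripper_force: 30.0
time_s: 12.65
tcp_pos: [0.5747, -0.0781, 0.101]
ee_rot: [[0.155, -0.988, 0.002], [-0.988, -0.155, 0.001], [-0.0, -0.002, -1.0]]
wrist_force: [-0.5, -1.0, -0.1]
gripper_width: 0.38
gripper_force: 30.0
shift [0.6 1.8 4.7] turn [-0.0023  0.0003  0.0015] t 12.65 w 0.3796035456163114 J [  8.  29. -19.  -0. -42.   1.]
```

```bash
python3 -m pendant '[[[0,0,2],[0,0,0]],[[0,0,3],[0,0,0]],[[0,0,4],[0,0,0]],[[0,0,4],[0,0,0]]]'|grep -E "pos|st_f"; python3 -m pendant '[[[0,0,0.7],[0,0,0]],[[0,0,0.7],[0,0,0]]]'|grep -E "pos|st_f"
```

```text
tcp_pos: [0.5742, -0.0789, 0.0967]
wrist_force: [0.4, -1.2, -0.1]
tcp_pos: [0.5742, -0.0788, 0.0965]
wrist_force: [-2.2, 0.8, 4.7]
```

```bash
python3 -m pendant '[[[0,0,0],[0,0,0]],[[0,0,0],[0,0,0]],[[0,0,0],[0,0,0]]]' 0.62|grep -E "pos|st_f";python3 -m pendant '[[[0,0,-20],[0,0,0]],[[0,0,-60],[0,0,0]],[[0,0,-110],[0,0,0]],[[0,0,-160],[0,0,0]],[[0,0,-200],[0,0,0]],[[0,0,-200],[0,0,0]],[[0,0,-200],[0,0,0]]]';python3 go.py .467 .341 .275 -81.2
```

```text
tcp_pos: [0.5741, -0.0788, 0.0954]
wrist_force: [0.1, 0.7, -0.1]
time_s: 14.25
tcp_pos: [0.574, -0.0788, 0.2965]
ee_rot: [[0.153, -0.988, 0.003], [-0.988, -0.153, 0.001], [-0.001, -0.003, -1.0]]
wrist_force: [-0.6, -0.5, -0.3]
gripper_width: 0.62
gripper_force: 0.0
shift [-431.2   41.5   21.8] turn [-0.0032 -0.0017 -1.5706] t 14.25 w 0.6199027416234036 J [  8.  17.  -6.  -0. -67.   1.]
```

```bash
python3 -m pendant '[[[-40,4,2],[0,0,-0.15]],[[-90,9,4],[0,0,-0.3]],[[-138,14,6],[0,0,-0.45]],[[-186,18,9],[0,0,-0.6]],[[-234,23,12],[0,0,-0.75]],[[-282,27,14],[0,0,-0.9]],[[-330,32,16],[0,0,-1.05]],[[-370,36,18],[0,0,-1.2]],[[-400,39,20],[0,0,-1.35]],[[-431,41,22],[0,0,-1.5]]]'|grep pos;python3 -m pendant '[[[0,0,0],[0,0,-0.07]],[[0,0,0],[0,0,-0.07]],[[0,0,0],[0,0,-0.07]]]'|grep pos;python3 go.py .467 .341 .201 -81.2;python3 - <<'E'
from h import *
s,t=cam("scene"),cam("top")
cv2.imwrite("pics/f.png",np.hstack([crop(t,190,190,100,100,4),crop(s,365,225,100,100,4)]))
for P in([.467,.341,.15],[.5144,.3483,.15],[.4196,.3337,.15]): print(proj(s,P))
E
```

```text
tcp_pos: [0.466, 0.3417, 0.2713]
tcp_pos: [0.467, 0.3402, 0.2722]
shift [ 0.2 -0.9 71.2] turn [ 0.0015  0.0016 -0.0022] t 15.55 w 0.6189762744761281 J [ 52.  18.  -8.   0. -64.  47.]
[414.29429894 273.87479478]
[406.68079417 284.82324332]
[421.57377125 263.40669495]
```

View pics/f.png

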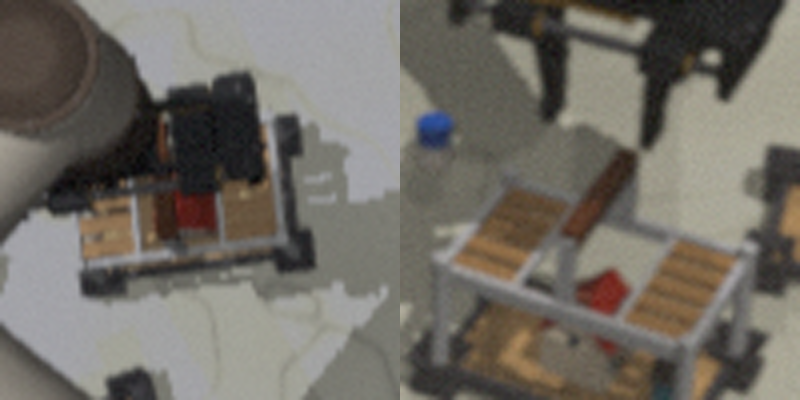

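The fingers straddle the line of the handle, whose ends at scene px (406,284) and (423,263) match the projections. I'll descend and grip.

```bash
python3 -m pendant '[[[0,-0.5,20],[0,0,0]],[[0,-0.5,45],[0,0,0]],[[0,-0.5,62],[0,0,0]],[[0,-0.5,71],[0,0,0]],[[0,-0.5,71],[0,0,0]]]'|grep -E "pos|st_f"; python3 -m pendant '[[[0,0,0],[0,0,0]],[[0,0,0],[0,0,0]],[[0,0,0],[0,0,0]],[[0,0,0],[0,0,0]],[[0,0,0],[0,0,0]],[[0,0,0],[0,0,0]],[[0,0,0],[0,0,0]],[[0,0,0],[0,0,0]]]' 0;  python3 -m pendant '[[[0,0,-3],[0,0,0]],[[0,0,-8],[0,0,0]],[[0,0,-14],[0,0,0]],[[0,0,-20],[0,0,0]],[[0,0,-20],[0,0,0]]]'
```

```text
tcp_pos: [0.4672, 0.3403, 0.2017]
wrist_force: [0.4, 0.5, -0.0]
time_s: 16.95
tcp_pos: [0.4674, 0.3416, 0.2029]
ee_rot: [[0.988, 0.153, 0.001], [0.153, -0.988, 0.001], [0.001, -0.001, -1.0]]
wrist_force: [-1.0, 1.8, 0.8]
gripper_width: 0.161
gripper_force: 29.9
time_s: 17.45
tcp_pos: [0.4677, 0.3414, 0.224]
ee_rot: [[0.988, 0.153, 0.002], [0.153, -0.988, 0.002], [0.002, -0.001, -1.0]]
wrist_force: [0.6, 0.5, -3.7]
gripper_width: 0.16
gripper_force: 29.9
```

```bash
python3 -m pendant '[[[0,0,-10],[0,0,0]],[[0,0,-30],[0,0,0]],[[0,0,-55],[0,0,0]],[[0,0,-80],[0,0,0]],[[0,0,-95],[0,0,0]],[[0,0,-100],[0,0,0]],[[0,0,-100],[0,0,0]],[[0,0,-100],[0,0,0]]]'|grep -E "pos|st_f";python3 go.py .569 .058 .323 -94.3
```

```text
tcp_pos: [0.4668, 0.3408, 0.3217]
wrist_force: [0.0, 0.0, -3.3]
shift [ 58.  295.1  -1.2] turn [0.0008 0.0012 0.228 ] t 18.25 w 0.1535224128684143 J [ 52.  16.  -4.  -0. -70.  47.]
```

```bash
python3 -m pendant '[[[3,15,0],[0,0,0.01]],[[9,45,0],[0,0,0.03]],[[16,80,0],[0,0,0.06]],[[23,115,0],[0,0,0.09]],[[30,150,0],[0,0,0.12]],[[37,185,0],[0,0,0.15]],[[44,220,0],[0,0,0.18]],[[50,250,0],[0,0,0.2]],[[54,275,0],[0,0,0.22]],[[57,289,0],[0,0,0.228]]]'|grep pos;python3 -m pendant '[[[0,4,0],[0,0,0]],[[0,6,0],[0,0,0]],[[0,6,0],[0,0,0]],[[0,6,0],[0,0,0]]]'|grep -E "pos|wid|st_f"; python3 go.py .569 .058 .206 -94.3;python3 - <<'E'
from h import *
s,t=cam("scene"),cam("top")
cv2.imwrite("pics/g.png",np.hstack([crop(t,190,190,100,100,4),crop(s,220,165,200,200,2)]))
E
```

```text
tcp_pos: [0.5675, 0.0616, 0.3216]
tcp_pos: [0.567, 0.0591, 0.3227]
wrist_force: [0.1, -0.2, -4.5]
gripper_width: 0.161
shift [  2.    1.  116.7] turn [-0.0008 -0.0007  0.0016] t 19.65 w 0.16062419965741478 J [ 22.  16.  -5.  -0. -70.  64.]
```

View pics/g.png

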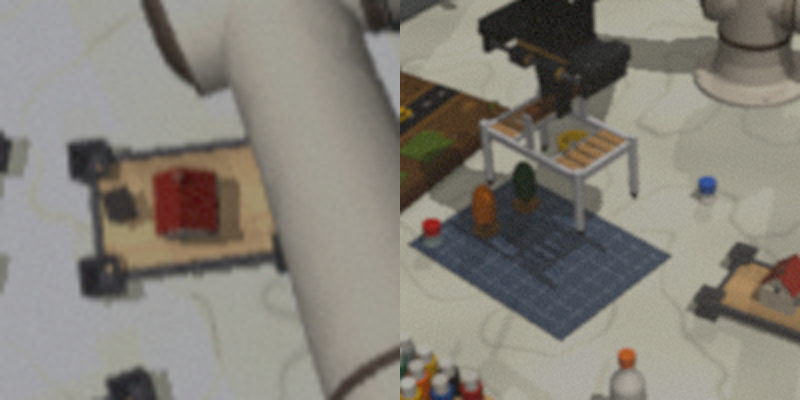

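Left: the cottage (roof centre ~ top px (236,240)) and the shed are on the rack floor. Right: the tier hangs level over the mat with both trees standing clear of it. Now I'll lower the tier.

```bash
python3 -m pendant '[[[2,1,10],[0,0,0]],[[2,1,35],[0,0,0]],[[2,1,65],[0,0,0]],[[2,1,92],[0,0,0]],[[2,1,110],[0,0,0]],[[2,1,118],[0,0,0]],[[2,1,122],[0,0,0]],[[2,1,122],[0,0,0]],[[2,1,122],[0,0,0]]]'|grep -E "pos|st_f"; for i in 1; do python3 -m pendant '[[[0,0,1],[0,0,0]],[[0,0,2],[0,0,0]],[[0,0,2],[0,0,0]]]'|grep -E "pos|st_f";python3 -m pendant '[[[0,0,1],[0,0,0]],[[0,0,2],[0,0,0]],[[0,0,2],[0,0,0]]]'|grep -E "pos|st_f"; done
```

```text
tcp_pos: [0.5699, 0.0574, 0.2018]
wrist_force: [0.6, -0.5, -4.2]
tcp_pos: [0.5692, 0.0572, 0.199]
wrist_force: [0.3, -0.3, -4.2]
tcp_pos: [0.5691, 0.0571, 0.1965]
wrist_force: [-0.0, 0.4, -3.9]
```

```bash
python3 -m pendant '[[[0,0,0.5],[0,0,0]],[[0,0,0.7],[0,0,0]],[[0,0,0.7],[0,0,0]]]'|grep -E "pos|st_f";python3 -m pendant '[[[0,0,0.5],[0,0,0]],[[0,0,0.7],[0,0,0]],[[0,0,0.7],[0,0,0]]]'|grep -E "pos|st_f"
```

```text
tcp_pos: [0.5693, 0.0572, 0.1961]
wrist_force: [-0.1, 1.4, -2.9]
tcp_pos: [0.5694, 0.0573, 0.196]
wrist_force: [-1.9, 0.9, 0.7]
```

```bash
python3 -m pendant '[[[0,0,0],[0,0,0]],[[0,0,0],[0,0,0]],[[0,0,0],[0,0,0]]]' 0.5|grep -E "pos|st_f";python3 -m pendant '[[[0,0,-15],[0,0,0]],[[0,0,-50],[0,0,0]],[[0,0,-90],[0,0,0]],[[0,0,-100],[0,0,0]],[[-50,0,-100],[0,0,0]],[[-100,0,-100],[0,0,0]],[[-150,0,-100],[0,0,0]],[[-150,0,-100],[0,0,0]]]' |grep pos
python3 - <<'E'
from h import *
np.set_printoptions(precision=4,suppress=True)
s,t=cam("scene"),cam("top")
cv2.imwrite("pics/k.png",np.hstack([crop(t,190,200,100,75,4),crop(s,360,260,100,75,4)]))
a=mask(t,(0,140,50),(8,255,255),(200,215,270,265))or mask(t,(172,140,50),(180,255,255),(200,215,270,265))
b=mask(s,(0,140,40),(8,255,255),(380,270,450,330))
print(a[1],a[2],b[1],b[2]);print(tri(t,a[2],s,b[2]))
c,bx=corners(a[0]);print(c,"\n",np.array([plane(t,p,.065) for p in bx]))
c,bx=corners(b[0]);print(c)
E
```

```text
tcp_pos: [0.5696, 0.0572, 0.1956]
wrist_force: [-0.8, -0.3, -0.1]
tcp_pos: [0.4138, 0.0669, 0.2944]
[228 232  16  16 208] [235.8173 239.7356] [409 293  16  20 176] [417.0511 302.4034]
(array([0.4656, 0.3476, 0.0597]), np.float64(0.011679651065121215))
[[242. 233.]
 [243. 246.]
 [229. 247.]
 [228. 234.]
 [235. 232.]] 
 [[0.4936 0.3682 0.065 ]
 [0.4937 0.3185 0.065 ]
 [0.4436 0.3172 0.065 ]
 [0.4435 0.3666 0.065 ]]
[[417. 293.]
 [424. 301.]
 [424. 304.]
 [417. 312.]
 [409. 303.]
 [412. 296.]]
```

View pics/k.png

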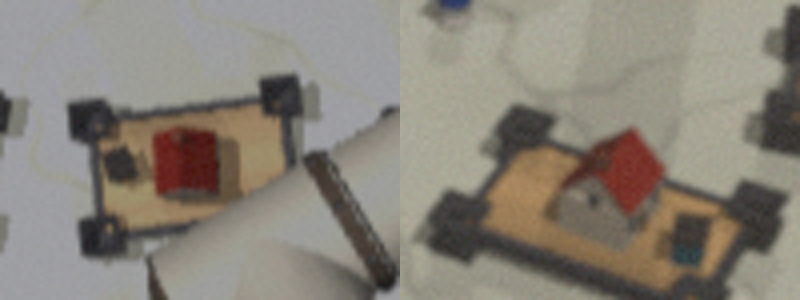

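The top crop shows the roof corners at about px (228,234), (242,233), (243,246) and (229,247), and the ridge lies nearly along world x. The shed is clear at the -x side of the floor. I'll work out the move and get the diorama yaw from its long edges.

```bash
python3 go.py .469 .343 .2 -175
python3 - <<'E'
from h import *
np.set_printoptions(precision=4,suppress=True)
s,t=cam("scene"),cam("top")
m=mask(t,(5,60,20),(20,255,140),(395,185,490,285)); k=cv2.morphologyEx(m[0],cv2.MORPH_CLOSE,np.ones((15,15)));a,b=corners(k)
# long left/right edges by line fit in world plane
P=np.array([plane(t,p,.03) for p in b]);print("diorama",P)
for i in range(4):
    d=P[(i+1)%4]-P[i];print(np.degrees(np.arctan2(d[1],d[0])),np.hypot(*d[:2]))
g=mask(t,(0,0,0),(180,90,70),(425,195,460,275)); c=cv2.fitLine(np.argwhere(g[0])[:,::-1].astype(np.float32),cv2.DIST_L2,0,.01,.01).ravel();print("road",g[1],c)
p0,p1=c[2:]-30*c[:2],c[2:]+30*c[:2];d=plane(t,p0,.03)-plane(t,p1,.03);print(np.degrees(np.arctan2(d[1],d[0])))
# slab centroid with edge line: grad-insensitive saturation threshold in both views
for n,c,bx in(("t",t,(450,222,480,252)),("s",s,(186,206,220,234))):
    x0,y0,x1,y1=bx;h=c["hsv"][y0:y1,x0:x1].astype(float); w=np.clip((80-h[...,1])/50,0,1)*np.clip((h[...,2]-70)/60,0,1); 
    n_,l,st,ce=cv2.connectedComponentsWithStats((w>.3).astype(np.uint8)); i=1+np.argmax(st[1:,4]); w=w*(l==i); Y,X=np.mgrid[y0:y1,x0:x1]; q=np.array([(w*X).sum(),(w*Y).sum()])/w.sum(); print(n,q,w.sum(),plane(c,q,.034)); globals()["q"+n]=q
print(tri(t,qt,s,qs))
E
```

```text
shift [  29.5 -277.4   96.3] turn [-3.2000e-03 -1.0000e-03  1.4101e+00] t 23.05 w 0.49790910619939344 J [ 31.   2. -25.   0. -63.  54.]
diorama [[ 0.6202 -0.206   0.03  ]
 [ 0.6353 -0.3287  0.03  ]
 [ 0.3585 -0.3504  0.03  ]
 [ 0.3442 -0.2308  0.03  ]]
-83.0271513803897 0.12366123321084066
-175.52083012479432 0.27763023075747073
96.82886074990901 0.12039619801457532
5.150757348059734 0.2772049215212909
road [ 429  195   25   80 1001] [  0.1332   0.9911 440.7732 234.1059]
5.388934649369987
t [464.3046 236.4607] 295.9836666666667 [ 0.4855 -0.4225  0.034 ]
s [202.4313 218.5398] 159.78166666666664 [ 0.485 -0.423  0.034]
(array([ 0.4854, -0.4223,  0.0345]), np.float64(6.559335931295502e-05))
```

```bash
python3 -m pendant '[[[3,-28,0],[0,0,0.14]],[[6,-56,0],[0,0,0.28]],[[9,-84,0],[0,0,0.42]],[[12,-112,0],[0,0,0.56]],[[15,-140,0],[0,0,0.7]],[[18,-168,0],[0,0,0.84]],[[21,-196,0],[0,0,0.98]],[[24,-224,0],[0,0,1.12]],[[27,-252,0],[0,0,1.26]],[[29,-277,0],[0,0,1.4]]]' 1|grep pos;python3 -m pendant '[[[0,0,30],[0,0,0.01]],[[0,0,60],[0,0,0.01]],[[0,0,80],[0,0,0.01]],[[0,0,95],[0,0,0.01]],[[0,0,95],[0,0,0.01]],[[0,0,95],[0,0,0.01]]]'|grep pos; python3 go.py .469 .343 .098 -175.5;python3 - <<'E'
from h import *
np.set_printoptions(precision=4,suppress=True)
s,t=cam("scene"),cam("top")
cv2.imwrite("pics/l.png",np.hstack([crop(t,190,200,100,75,4),crop(s,360,250,100,75,4)]))
for c,(x0,y0,x1,y1) in((t,(450,222,480,252)),(s,(186,206,220,234))):
    h=c["hsv"][y0:y1,x0:x1,1].astype(np.float32);u=cv2.resize(cv2.GaussianBlur(h,(0,0),.7),None,fx=8,fy=8,interpolation=cv2.INTER_CUBIC)
    k=max(cv2.findContours((u<70).astype(np.uint8),cv2.RETR_EXTERNAL,cv2.CHAIN_APPROX_NONE)[0],key=cv2.contourArea)[:,0]
    W=np.array([plane(c,((p[0]+.5)/8-.5+x0,(p[1]+.5)/8-.5+y0),.034)[:2]*1000 for p in k],np.float32);print(cv2.minAreaRect(W))
E
```

```text
tcp_pos: [0.4709, 0.3443, 0.2942]
tcp_pos: [0.4704, 0.3429, 0.1999]
shift [ -0.3   1.5 101.9] turn [-0.0007 -0.0003  0.0069] t 24.75 w 1.0009676292658376 J [ 52.  23. -13.   0. -54. -47.]
((485.9941101074219, -422.6966552734375), (69.17652130126953, 62.207157135009766), 5.601937770843506)
((485.748291015625, -424.00701904296875), (71.9074935913086, 65.85232543945312), 4.421504974365234)
```

View pics/l.png

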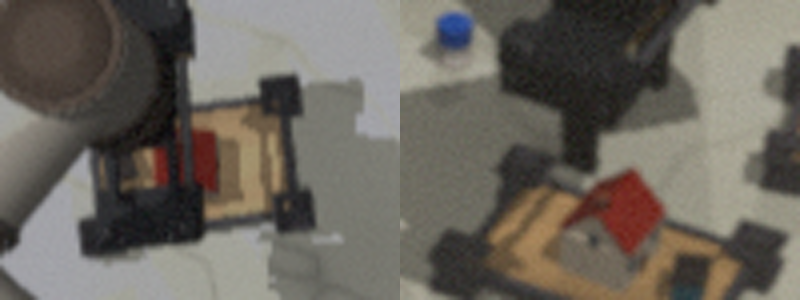

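The near finger (scene px ~(405,291)) is in front of the cottage's +x gable, so the alignment is good. I'll descend and grip.

```bash
python3 -m pendant '[[[0,1.5,25],[0,0,0]],[[0,1.5,55],[0,0,0]],[[0,1.5,80],[0,0,0]],[[0,1.5,95],[0,0,0]],[[0,1.5,102],[0,0,0]],[[0,1.5,102],[0,0,0]]]'|grep -E "pos|st_f"; python3 -m pendant '[[[0,0,0],[0,0,0]],[[0,0,0],[0,0,0]],[[0,0,0],[0,0,0]],[[0,0,0],[0,0,0]],[[0,0,0],[0,0,0]],[[0,0,0],[0,0,0]],[[0,0,0],[0,0,0]]]' 0;  python3 -m pendant '[[[0,0,-10],[0,0,0]],[[0,0,-30],[0,0,0]],[[0,0,-60],[0,0,0]],[[0,0,-100],[0,0,0]],[[0,0,-140],[0,0,0]],[[0,0,-165],[0,0,0]],[[0,0,-180],[0,0,0]],[[0,0,-180],[0,0,0]],[[0,0,-180],[0,0,0]]]'; python3 go.py .486 -.423 .278 -174.7;python3 - <<'E'
from h import *
s,t=cam("scene"),cam("top")
cv2.imwrite("pics/m.png",np.hstack([crop(t,150,180,120,90,3),crop(s,340,180,140,105,4)]) if 0 else crop(s,350,190,120,90,5))
st=r.sense();T=np.array(st["tcp_pos"]);R=np.array(st["ee_rot"])
b=mask(s,(0,140,40),(8,255,255),(370,190,460,290));print(b[1],b[2]);
for n,v in(("ridge+",[0,-.026,.051-.028]),("ridge-",[0,.026,.051-.028]),("mid",[0,0,.051])):print(n,proj(s,T+R@v))
E
```

```text
tcp_pos: [0.4681, 0.3425, 0.0984]
wrist_force: [-0.0, -0.3, -0.1]
time_s: 26.15
tcp_pos: [0.4678, 0.3424, 0.0987]
ee_rot: [[0.086, -0.996, 0.001], [-0.996, -0.086, 0.001], [-0.0, -0.001, -1.0]]
wrist_force: [-1.9, 0.1, 2.4]
gripper_width: 0.597
gripper_force: 29.9
time_s: 27.05
tcp_pos: [0.4673, 0.3419, 0.278]
ee_rot: [[0.086, -0.996, -0.0], [-0.996, -0.086, 0.001], [-0.001, 0.0, -1.0]]
wrist_force: [1.1, 0.6, -1.9]
gripper_width: 0.6
gripper_force: 29.9
shift [ 7.637e+02  4.680e+01 -4.000e-01] turn [ 0.0001  0.0005 -0.0069] t 27.05 w 0.5995810683615859 J [ 52.  18.  -7.  -0. -64. -47.]
[417 241  13  15 104] [423.21153846 248.13461538]
ridge+ [412.17197867 244.97125344]
ridge- [421.86999509 234.12737045]
mid [416.36327821 249.05795205]
```

View pics/m.png

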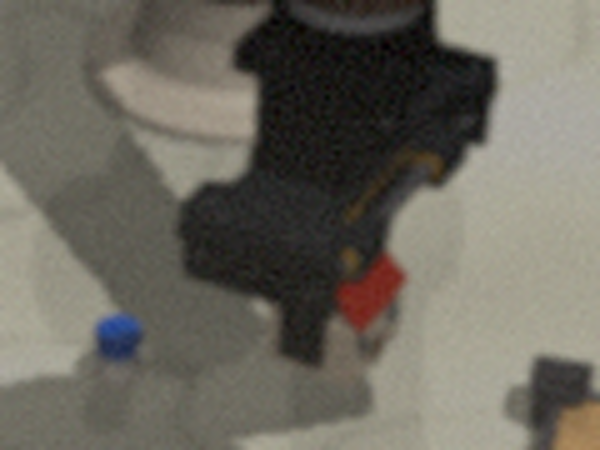

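The cottage is gripped squarely: opening 52 mm, roof at scene px ~(423,248). Now I'll carry it over to the plot.

```bash
python3 -m pendant '[[[15,1,0],[0,0,0]],[[45,3,0],[0,0,0]],[[85,5,0],[0,0,0]],[[130,8,0],[0,0,0]],[[175,11,0],[0,0,0]],[[220,13,0],[0,0,0]],[[265,16,0],[0,0,0]],[[310,19,0],[0,0,0]],[[355,22,0],[0,0,0]],[[400,24,0],[0,0,0]]]'|grep pos
python3 -m pendant '[[[45,3,0],[0,0,0]],[[90,6,0],[0,0,0]],[[135,8,0],[0,0,0]],[[180,11,0],[0,0,0]],[[225,14,0],[0,0,-0.007]],[[270,17,0],[0,0,-0.007]],[[310,19,0],[0,0,-0.007]],[[340,21,0],[0,0,-0.007]],[[360,22,0],[0,0,-0.007]],[[364,23,0],[0,0,-0.007]]]'|grep pos
python3 -m pendant '[[[0,0,10],[0,0,0]],[[0,0,40],[0,0,0]],[[0,0,80],[0,0,0]],[[0,0,110],[0,0,0]],[[0,0,125],[0,0,0]],[[0,0,130],[0,0,0]],[[0,0,130],[0,0,0]],[[0,0,130],[0,0,0]]]'|grep -E "pos|wid|st_f"; python3 go.py .486 -.423 .118 -174.7
```

```text
tcp_pos: [0.4769, -0.0607, 0.2776]
tcp_pos: [0.4852, -0.4251, 0.276]
tcp_pos: [0.4872, -0.4227, 0.1491]
wrist_force: [-0.2, -0.6, -0.5]
gripper_width: 0.593
shift [ 0.2  1.3 31.1] turn [-0.0023 -0.0008  0.0014] t 29.95 w 0.5934856388151423 J [-27.  31.  -7.  -0. -52.  32.]
```

```bash
python3 -m pendant '[[[0,1.3,8],[0,0,0]],[[0,1.3,18],[0,0,0]],[[0,1.3,25],[0,0,0]],[[0,1.3,28],[0,0,0]],[[0,1.3,28],[0,0,0]]]'|grep -E "pos|st_f"; for i in 1; do python3 -m pendant '[[[0,0,1],[0,0,0]],[[0,0,1.5],[0,0,0]],[[0,0,1.5],[0,0,0]]]'|grep -E "pos|st_f";python3 -m pendant '[[[0,0,1],[0,0,0]],[[0,0,1.5],[0,0,0]],[[0,0,1.5],[0,0,0]]]'|grep -E "pos|st_f";python3 -m pendant '[[[0,0,1],[0,0,0]],[[0,0,1],[0,0,0]],[[0,0,1],[0,0,0]]]'|grep -E "pos|st_f"; done
```

```text
tcp_pos: [0.485, -0.4229, 0.119]
wrist_force: [-0.7, 0.7, -1.0]
tcp_pos: [0.4854, -0.423, 0.1187]
wrist_force: [0.1, -0.2, -1.2]
tcp_pos: [0.4853, -0.4229, 0.1169]
wrist_force: [0.5, 0.4, -0.8]
tcp_pos: [0.4853, -0.423, 0.1159]
wrist_force: [-0.2, 0.2, -0.7]
```

```bash
python3 -m pendant '[[[0,0,0.8],[0,0,0]],[[0,0,0.8],[0,0,0]],[[0,0,0.8],[0,0,0]]]'|grep -E "pos|st_f";python3 -m pendant '[[[0,0,0.8],[0,0,0]],[[0,0,0.8],[0,0,0]],[[0,0,0.8],[0,0,0]]]'|grep -E "pos|st_f"
```

```text
tcp_pos: [0.4853, -0.423, 0.1152]
wrist_force: [-0.3, 1.5, -0.9]
tcp_pos: [0.4853, -0.4229, 0.1143]
wrist_force: [0.3, 1.2, -1.0]
```

```bash
python3 -m pendant '[[[0,0,0.8],[0,0,0]],[[0,0,0.8],[0,0,0]],[[0,0,0.8],[0,0,0]]]'|grep -E "pos|st_f";python3 -m pendant '[[[0,0,0.8],[0,0,0]],[[0,0,0.8],[0,0,0]],[[0,0,0.8],[0,0,0]]]'|grep -E "pos|st_f"
```

```text
tcp_pos: [0.4854, -0.423, 0.1137]
wrist_force: [0.2, 0.2, 0.9]
tcp_pos: [0.4855, -0.423, 0.1137]
wrist_force: [-1.2, 1.0, 5.6]
```

```bash
python3 -m pendant '[[[0,0,-0.5],[0,0,0]],[[0,0,-0.5],[0,0,0]],[[0,0,-0.5],[0,0,0]],[[0,0,-0.5],[0,0,0]]]' 0.85|grep -E "pos|wid|st_f";python3 -m pendant '[[[0,0,-15],[0,0,0]],[[0,0,-45],[0,0,0]],[[0,0,-90],[0,0,0]],[[0,0,-135],[0,0,0]],[[-40,0,-165],[0,0,0]],[[-90,0,-165],[0,0,0]],[[-140,0,-165],[0,0,0]],[[-190,0,-165],[0,0,0]],[[-230,0,-165],[0,0,0]],[[-230,0,-165],[0,0,0]]]' |grep pos
python3 - <<'E'
from h import *
np.set_printoptions(precision=2,suppress=True)
s,t=cam("scene"),cam("top")
a=crop(t,445,215,50,50,8);b=crop(s,180,195,50,50,8)
def wp(dx,dy,z,a=np.radians(5.3)): return [.486+dx*np.cos(a)-dy*np.sin(a),-.423+dx*np.sin(a)+dy*np.cos(a),z]
for im,c,x0,y0 in((a,t,445,215),(b,s,180,195)):
    for dx,dy,z,col in[(sx*.033,sy*.030,.033,(255,0,255)) for sx in(-1,1) for sy in(-1,1)]+[(sx*.026,sy*.023,.033,(255,255,0)) for sx in(-1,1) for sy in(-1,1)]+[(sx*.026,0,.09,(0,255,255)) for sx in(-1,1)]:
        q=(proj(c,wp(dx,dy,z))-[x0,y0]+.5)*8-.5; cv2.circle(im,tuple(int(v) for v in q.round()),3,col,-1)
cv2.imwrite("pics/n.png",np.hstack([a,b]))
E
```

```text
tcp_pos: [0.4853, -0.4229, 0.1129]
wrist_force: [-0.7, 0.8, -0.0]
gripper_width: 0.825
tcp_pos: [0.4631, -0.1906, 0.2788]
```

View pics/n.png

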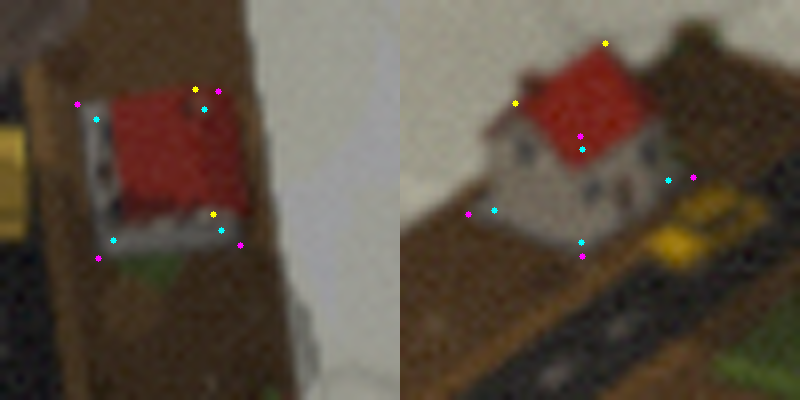

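The cottage stands upright on the slab. In the scene half its wall corners match the predicted marks to within a pixel (~2 mm), and the car at ~(265,223) is untouched. Now I'll put the tier back.

```bash
python3 go.py .5694 .0572 .279 -94.3
python3 - <<'E'
from h import *
np.set_printoptions(precision=4,suppress=True)
s,t=cam("scene"),cam("top")
H=((0,60,40),(14,200,140))
p=proj(s,[.5694,.0572,.143]);q=proj(t,[.5694,.0572,.143]);print(p,q)
x,y=map(int,p);b=mask(s,*H,(x-14,y-16,x+14,y+16));x,y=map(int,q);a=mask(t,*H,(x-8,y-18,x+8,y+18))
print(b and b[1:],a and a[1:])
if a is not None and b is not None: print(tri(t,a[2],s,b[2]))
E
```

```text
shift [-2.394e+02 -1.287e+02  1.000e-01] turn [-1.5000e-03 -1.0000e-03 -1.4005e+00] t 34.05 w 0.8511169441891542 J [ -4.  11. -18.  -0. -62.  10.]
[299.4697 256.1988] [322.2732 204.2635]
(array([285, 246,  28,  20, 188], dtype=int32), array([298.5372, 255.8777])) (array([319, 189,   7,  29, 123], dtype=int32), array([322.1057, 203.3577]))
(array([0.5721, 0.0573, 0.1456]), np.float64(0.0012436138268107125))
```

```bash
python3 -m pendant '[[[-24,-13,0],[0,0,-0.14]],[[-48,-26,0],[0,0,-0.28]],[[-72,-39,0],[0,0,-0.42]],[[-96,-52,0],[0,0,-0.56]],[[-120,-65,0],[0,0,-0.7]],[[-144,-77,0],[0,0,-0.84]],[[-168,-90,0],[0,0,-0.98]],[[-192,-103,0],[0,0,-1.12]],[[-216,-116,0],[0,0,-1.26]],[[-239,-129,0],[0,0,-1.4]]]' 0.55|grep pos;python3 -m pendant '[[[0,0,0],[0,0,0]],[[0,0,0],[0,0,0]],[[0,0,0],[0,0,0]]]'|grep pos; python3 go.py .5694 .0572 .196 -94.3
```

```text
tcp_pos: [0.5713, 0.0555, 0.2781]
tcp_pos: [0.5701, 0.0545, 0.2782]
shift [-0.9 -2.6 82.2] turn [-0.0002  0.0002 -0.0056] t 35.45 w 0.5502281062442632 J [ 22.  18.  -8.  -0. -64.  64.]
```

```bash
python3 -m pendant '[[[-1,-2.6,20],[0,0,-0.005]],[[-1,-2.6,50],[0,0,-0.005]],[[-1,-2.6,72],[0,0,-0.005]],[[-1,-2.6,82],[0,0,-0.005]],[[-1,-2.6,82],[0,0,-0.005]]]'|grep -E "pos|st_f"; python3 -m pendant '[[[0,0,0],[0,0,0]],[[0,0,0],[0,0,0]],[[0,0,0],[0,0,0]],[[0,0,0],[0,0,0]],[[0,0,0],[0,0,0]],[[0,0,0],[0,0,0]]]' 0|grep -E "pos|wid|st_f";  python3 -m pendant '[[[0,0,-5],[0,0,0]],[[0,0,-25],[0,0,0]],[[0,0,-50],[0,0,0]],[[0,0,-80],[0,0,0]],[[0,0,-105],[0,0,0]],[[0,0,-118],[0,0,0]],[[0,0,-120],[0,0,0]],[[0,0,-120],[0,0,0]],[[0,0,-120],[0,0,0]]]'|grep -E "pos|wid|st_f";python3 go.py .4674 .3416 .316 -81.2
```

```text
tcp_pos: [0.5688, 0.0575, 0.1955]
wrist_force: [-0.5, -0.5, -0.3]
tcp_pos: [0.5693, 0.0585, 0.1968]
wrist_force: [-0.1, -1.3, 1.7]
gripper_width: 0.155
tcp_pos: [0.5685, 0.0585, 0.3145]
wrist_force: [-0.5, 0.5, -4.4]
gripper_width: 0.158
shift [-121.5 -275.    -1.2] turn [-0.      0.0032 -0.2267] t 37.45 w 0.1583017666330374 J [ 22.  16.  -5.  -0. -69.  64.]
```

```bash
python3 -m pendant '[[[-7,-15,0],[0,0,-0.01]],[[-20,-45,0],[0,0,-0.03]],[[-35,-80,0],[0,0,-0.06]],[[-51,-115,0],[0,0,-0.09]],[[-66,-150,0],[0,0,-0.12]],[[-82,-185,0],[0,0,-0.15]],[[-97,-220,0],[0,0,-0.18]],[[-110,-249,0],[0,0,-0.2]],[[-118,-267,0],[0,0,-0.22]],[[-121,-275,0],[0,0,-0.227]]]'|grep pos;python3 -m pendant '[[[0,0,0],[0,0,0]],[[0,0,0],[0,0,0]],[[0,0,0],[0,0,0]],[[0,0,0],[0,0,0]]]'|grep pos;python3 go.py .4674 .3416 .230 -81.2
```

```text
tcp_pos: [0.4675, 0.3431, 0.3149]
tcp_pos: [0.469, 0.3406, 0.3168]
shift [-1.5 -1.2 86.8] turn [-0.0003 -0.0008 -0.0009] t 38.85 w 0.15940073085311865 J [ 52.  17.  -4.   0. -69.  47.]
```

```bash
python3 -m pendant '[[[-1.5,-1,20],[0,0,0]],[[-1.5,-1,50],[0,0,0]],[[-1.5,-1,72],[0,0,0]],[[-1.5,-1,83],[0,0,0]],[[-1.5,-1,87],[0,0,0]],[[-1.5,-1,87],[0,0,0]]]'|grep -E "pos|st_f";python3 -m pendant '[[[0,0,0],[0,0,0]],[[0,0,0],[0,0,0]]]'|grep -E "pos|st_f";python3 go.py .4674 .3416 .203 -81.2
python3 - <<'E'
from h import *
s,t=cam("scene"),cam("top")
a=crop(t,195,200,100,75,4);b=crop(s,360,245,100,100,4)
cv2.imwrite("pics/o.png",np.hstack([cv2.copyMakeBorder(a,0,100,0,0,cv2.BORDER_CONSTANT),b]))
E
```

```text
tcp_pos: [0.4675, 0.3424, 0.2301]
wrist_force: [-0.4, 0.2, -3.5]
tcp_pos: [0.4675, 0.3429, 0.2311]
wrist_force: [-0.9, -0.3, -4.6]
shift [-0.4  1.3 28.1] turn [-0.0021 -0.0029  0.0008] t 39.65 w 0.158110192046267 J [ 52.  20. -11.   0. -58.  47.]
```

View pics/o.png

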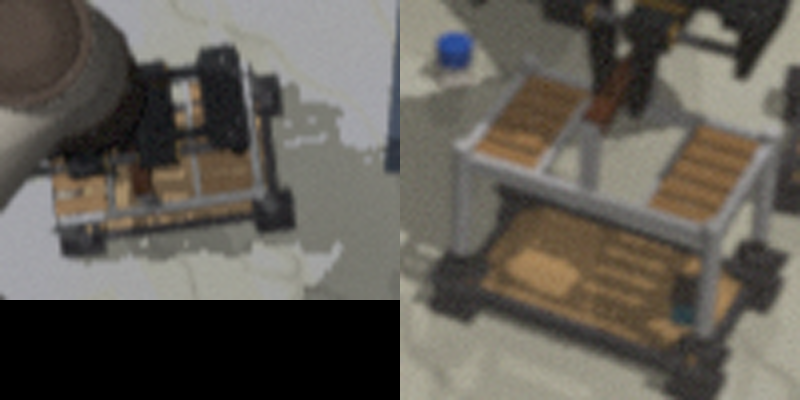

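The tier hangs level directly over the cups: the post feet are ~(475,307) and ~(536,328) in the scene, each above its cup. I'll lower it with force checks.

```bash
python3 -m pendant '[[[-0.4,1,4],[0,0,0]],[[-0.4,1,8],[0,0,0]],[[-0.4,1,12],[0,0,0]],[[-0.4,1,12],[0,0,0]]]'|grep -E "pos|st_f";python3 -m pendant '[[[0,0,3],[0,0,0]],[[0,0,6],[0,0,0]],[[0,0,6],[0,0,0]]]'|grep -E "pos|st_f";python3 -m pendant '[[[0,0,2],[0,0,0]],[[0,0,4],[0,0,0]],[[0,0,6],[0,0,0]],[[0,0,6],[0,0,0]]]'|grep -E "pos|st_f";python3 -m pendant '[[[0,0,1],[0,0,0]],[[0,0,2],[0,0,0]],[[0,0,2],[0,0,0]]]'|grep -E "pos|st_f"
```

```text
tcp_pos: [0.4664, 0.341, 0.2167]
wrist_force: [0.8, -0.1, -3.7]
tcp_pos: [0.4666, 0.3412, 0.2111]
wrist_force: [-1.4, 0.3, -3.3]
tcp_pos: [0.4669, 0.3415, 0.2056]
wrist_force: [0.6, -0.1, -3.5]
tcp_pos: [0.467, 0.3417, 0.204]
wrist_force: [1.6, 1.1, -3.3]
```

```bash
for k in 1; do python3 -m pendant '[[[0,0,0.7],[0,0,0]],[[0,0,0.7],[0,0,0]],[[0,0,0.7],[0,0,0]]]'|grep -E "pos|st_f";python3 -m pendant '[[[0,0,0.7],[0,0,0]],[[0,0,0.7],[0,0,0]],[[0,0,0.7],[0,0,0]]]'|grep -E "pos|st_f";python3 -m pendant '[[[0,0,0.5],[0,0,0]],[[0,0,0.5],[0,0,0]],[[0,0,0.5],[0,0,0]]]'|grep -E "pos|st_f"; done
```

```text
tcp_pos: [0.4672, 0.3418, 0.2039]
wrist_force: [-0.0, 1.4, 1.0]
tcp_pos: [0.4673, 0.3418, 0.2038]
wrist_force: [-0.8, 0.6, 4.6]
tcp_pos: [0.4673, 0.3418, 0.2038]
wrist_force: [-1.4, -0.5, 6.3]
```

```bash
python3 -m pendant '[[[0,0,-1],[0,0,0]],[[0,0,-1],[0,0,0]],[[0,0,-1],[0,0,0]],[[0,0,-1],[0,0,0]]]' 0.5|grep -E "pos|wid|st_f";python3 -m pendant '[[[0,0,-15],[0,0,0]],[[0,0,-45],[0,0,0]],[[0,0,-80],[0,0,0]],[[0,0,-92],[0,0,0]],[[0,0,-92],[0,0,0]],[[0,0,-92],[0,0,0]]]'|grep pos; python3 go.py .5742 -.0788 .2965 -171.2
python3 - <<'E'
from h import *
s=cam("scene"); O=((6,150,60),(18,255,255))
p=proj(s,[.5742,-.0788,.045]);x,y=map(int,p);b=mask(s,*O,(x-15,y-20,x+15,y+20));print(p,b[1],b[2])
E
```

```text
tcp_pos: [0.4667, 0.3411, 0.2024]
wrist_force: [0.8, -0.0, -0.4]
gripper_width: 0.432
tcp_pos: [0.4662, 0.3409, 0.2935]
shift [ 42.4 431.3  -2.9] turn [1.200e-03 7.000e-04 1.571e+00] t 43.05 w 0.49927912522771417 J [ 52.  17.  -6.  -0. -66.  47.]
[262.84709658 268.27015137] [257 258  10  19 168] [261.49404762 267.45238095]
```

```bash
python3 -m pendant '[[[4,40,0],[0,0,0.15]],[[9,88,0],[0,0,0.3]],[[14,136,0],[0,0,0.45]],[[18,184,0],[0,0,0.6]],[[23,232,0],[0,0,0.75]],[[28,280,0],[0,0,0.9]],[[32,325,0],[0,0,1.05]],[[36,365,0],[0,0,1.2]],[[40,405,0],[0,0,1.35]],[[42,431,0],[0,0,1.5]]]' 0.62|grep pos;python3 -m pendant '[[[0,0,0],[0,0,0.071]],[[0,0,0],[0,0,0.071]],[[0,0,0],[0,0,0.071]],[[0,0,0],[0,0,0.071]]]'|grep pos; python3 go.py .5742 -.0788 .0963 -171.2
```

```text
tcp_pos: [0.5741, -0.0806, 0.2924]
tcp_pos: [0.5742, -0.0775, 0.294]
shift [  1.4   0.2 197.7] turn [0.0004 0.0006 0.0025] t 44.5 w 0.6218012775825303 J [  8.  18.  -6.  -0. -67.   1.]
```

```bash
python3 -m pendant '[[[1,0,20],[0,0,0]],[[1,0,60],[0,0,0]],[[1,0,105],[0,0,0]],[[1,0,145],[0,0,0]],[[1,0,175],[0,0,0]],[[1,0,192],[0,0,0]],[[1,0,198],[0,0,0]],[[1,0,198],[0,0,0]],[[1,0,198],[0,0,0]]]'|grep -E "pos|st_f"; python3 -m pendant '[[[0,0,0],[0,0,0]],[[0,0,0],[0,0,0]],[[0,0,0],[0,0,0]],[[0,0,0],[0,0,0]],[[0,0,0],[0,0,0]],[[0,0,0],[0,0,0]]]' 0|grep -E "pos|wid|st_f";  python3 -m pendant '[[[0,0,-10],[0,0,0]],[[0,0,-40],[0,0,0]],[[0,0,-85],[0,0,0]],[[0,0,-130],[0,0,0]],[[0,0,-170],[0,0,0]],[[0,0,-190],[0,0,0]],[[0,0,-197],[0,0,0]],[[0,0,-197],[0,0,0]],[[0,0,-197],[0,0,0]]]'|grep -E "pos|wid|st_f";python3 go.py .4933 .2900 .2935 -171.2
```

```text
tcp_pos: [0.5756, -0.0786, 0.0978]
wrist_force: [0.0, 0.8, 0.6]
tcp_pos: [0.5748, -0.079, 0.0972]
wrist_force: [-1.8, 1.1, 5.7]
gripper_width: 0.378
tcp_pos: [0.5738, -0.079, 0.2918]
wrist_force: [-0.1, 0.1, -1.5]
gripper_width: 0.38
shift [-377.    23.1   -1.1] turn [0.0024 0.0013 0.    ] t 46.9 w 0.3795378555377161 J [  8.  18.  -6.  -0. -66.   1.]
```

```bash
python3 -m pendant '[[[-20,1,0],[0,0,0]],[[-60,4,0],[0,0,0]],[[-105,6,0],[0,0,0]],[[-150,9,0],[0,0,0]],[[-195,12,0],[0,0,0]],[[-240,15,0],[0,0,0]],[[-285,17,0],[0,0,0]],[[-325,20,0],[0,0,0]],[[-357,22,0],[0,0,0]],[[-374,23,0],[0,0,0]]]'|grep pos;python3 -m pendant '[[[-3,0,0],[0,0,0]],[[-3,0,0],[0,0,0]],[[-3,0,0],[0,0,0]]]'|grep pos;python3 go.py .4933 .2900 .1945 -171.2
```

```text
tcp_pos: [0.4934, 0.289, 0.2915]
tcp_pos: [0.4942, 0.2888, 0.2933]
shift [-1.4  0.7 98.8] turn [ 0.0003 -0.0005 -0.0008] t 48.2 w 0.38249143889449544 J [ 47.  17.  -7.   0. -66. -38.]
```

```bash
python3 -m pendant '[[[-1,0.7,20],[0,0,0]],[[-1,0.7,50],[0,0,0]],[[-1,0.7,75],[0,0,0]],[[-1,0.7,90],[0,0,0]],[[-1,0.7,96],[0,0,0]],[[-1,0.7,96],[0,0,0]],[[-1,0.7,96],[0,0,0]]]'|grep -E "pos|st_f";python3 -m pendant '[[[0,0,1],[0,0,0]],[[0,0,1],[0,0,0]],[[0,0,1],[0,0,0]]]'|grep -E "pos|st_f";python3 -m pendant '[[[0,0,1],[0,0,0]],[[0,0,1],[0,0,0]],[[0,0,1],[0,0,0]]]'|grep -E "pos|st_f"
```

```text
tcp_pos: [0.494, 0.2907, 0.1988]
wrist_force: [0.2, 0.4, -0.0]
tcp_pos: [0.4934, 0.291, 0.1974]
wrist_force: [0.8, 0.6, -0.9]
tcp_pos: [0.4933, 0.2909, 0.1958]
wrist_force: [0.3, 0.3, -0.6]
```

```bash
python3 -m pendant '[[[0.8,0,0.8],[0,0,0]],[[0.8,0,0.8],[0,0,0]],[[0.8,0,0.8],[0,0,0]]]'|grep -E "pos|st_f";python3 -m pendant '[[[0,0,0.8],[0,0,0]],[[0,0,0.8],[0,0,0]],[[0,0,0.8],[0,0,0]]]'|grep -E "pos|st_f";python3 -m pendant '[[[0,0,0.5],[0,0,0]],[[0,0,0.5],[0,0,0]],[[0,0,0.5],[0,0,0]]]'|grep -E "pos|st_f"
```

```text
tcp_pos: [0.4934, 0.29, 0.1949]
wrist_force: [-0.1, 0.3, -0.6]
tcp_pos: [0.4935, 0.2901, 0.1943]
wrist_force: [0.5, 0.4, -0.6]
tcp_pos: [0.4935, 0.2901, 0.1942]
wrist_force: [-1.2, 0.2, 3.7]
```

```bash
python3 -m pendant '[[[0,0,0],[0,0,0]],[[0,0,0],[0,0,0]],[[0,0,0],[0,0,0]]]' 0.62|grep -E "pos|wid|st_f";python3 -m pendant '[[[0,0,-15],[0,0,0]],[[0,0,-45],[0,0,0]],[[0,0,-80],[0,0,0]],[[0,0,-100],[0,0,0]],[[0,0,-100],[0,0,0]],[[0,0,-100],[0,0,0]]]'|grep pos; python3 go.py .4986 -.0744 .2945 -171.2
```

```text
tcp_pos: [0.4933, 0.29, 0.1934]
wrist_force: [-0.1, -0.3, 0.7]
gripper_width: 0.561
tcp_pos: [0.493, 0.2899, 0.2932]
shift [360.9  50.2  -1.6] turn [-0.0002  0.0009  0.0001] t 51.3 w 0.6221246132679523 J [ 47.  17.  -7.  -0. -66. -38.]
```

```bash
python3 -m pendant '[[[25,3,0],[0,0,0]],[[75,10,0],[0,0,0]],[[125,17,0],[0,0,0]],[[175,24,0],[0,0,0]],[[225,31,0],[0,0,0]],[[275,38,0],[0,0,0]],[[320,45,0],[0,0,0]],[[350,49,0],[0,0,0]],[[361,50,0],[0,0,0]],[[361,50,0],[0,0,0]]]'|grep pos;python3 -m pendant '[[[0,0,0],[0,0,0]],[[0,0,0],[0,0,0]],[[0,0,0],[0,0,0]]]'|grep pos; python3 go.py .4986 -.0744 .0965 -171.2
```

```text
tcp_pos: [0.4988, -0.0754, 0.292]
tcp_pos: [0.4994, -0.0732, 0.2934]
shift [  1.2   1.1 196.9] turn [-0.0007  0.0006  0.0023] t 52.6 w 0.620063912924368 J [ 10.  10. -16.  -0. -64.  -1.]
```

```bash
python3 -m pendant '[[[1,1,20],[0,0,0]],[[1,1,60],[0,0,0]],[[1,1,105],[0,0,0]],[[1,1,145],[0,0,0]],[[1,1,175],[0,0,0]],[[1,1,192],[0,0,0]],[[1,1,197],[0,0,0]],[[1,1,197],[0,0,0]],[[1,1,197],[0,0,0]]]'|grep -E "pos|st_f"; python3 -m pendant '[[[0,0,0],[0,0,0]],[[0,0,0],[0,0,0]],[[0,0,0],[0,0,0]],[[0,0,0],[0,0,0]],[[0,0,0],[0,0,0]],[[0,0,0],[0,0,0]]]' 0|grep -E "pos|wid|st_f";  python3 -m pendant '[[[0,0,-10],[0,0,0]],[[0,0,-40],[0,0,0]],[[0,0,-85],[0,0,0]],[[0,0,-130],[0,0,0]],[[0,0,-170],[0,0,0]],[[0,0,-190],[0,0,0]],[[0,0,-197],[0,0,0]],[[0,0,-197],[0,0,0]],[[0,0,-197],[0,0,0]]]'|grep -E "pos|wid|st_f";python3 go.py .4573 .4000 .2935 -171.2
```

```text
tcp_pos: [0.4995, -0.075, 0.0976]
wrist_force: [0.1, -0.5, 0.5]
tcp_pos: [0.4989, -0.0754, 0.097]
wrist_force: [-0.4, 1.3, 5.3]
gripper_width: 0.383
tcp_pos: [0.4976, -0.0755, 0.2919]
wrist_force: [-0.3, 0.4, -0.7]
gripper_width: 0.382
shift [-476.1  -32.9   -1.2] turn [0.0024 0.0011 0.    ] t 55.0 w 0.3816715564100038 J [ 10.  10. -16.  -0. -64.  -1.]
```

```bash
python3 -m pendant '[[[-20,-1,-10],[0,0,0]],[[-60,-4,-20],[0,0,0]],[[-105,-7,-20],[0,0,0]],[[-150,-10,-20],[0,0,0]],[[-195,-13,-20],[0,0,0]],[[-240,-17,-20],[0,0,0]],[[-285,-20,-20],[0,0,0]],[[-330,-23,-20],[0,0,0]],[[-375,-26,-20],[0,0,0]],[[-415,-29,-20],[0,0,0]]]'|grep pos;python3 -m pendant '[[[-35,-2,0],[0,0,0]],[[-55,-4,0],[0,0,0]],[[-60,-4,0],[0,0,0]],[[-60,-4,0],[0,0,0]],[[-60,-4,0],[0,0,0]]]'|grep pos;python3 go.py .4573 .3990 .1985 -171.2
```

```text
tcp_pos: [0.4625, 0.3408, 0.3113]
tcp_pos: [0.4581, 0.3979, 0.3127]
shift [ -1.3   0.5 114.2] turn [ 0.0009 -0.0013 -0.0002] t 56.5 w 0.38096761561003223 J [ 56.  20.  -0.   0. -70. -47.]
```

```bash
python3 -m pendant '[[[-1,0.7,20],[0,0,0]],[[-1,0.7,50],[0,0,0]],[[-1,0.7,80],[0,0,0]],[[-1,0.7,100],[0,0,0]],[[-1,0.7,110],[0,0,0]],[[-1,0.7,114],[0,0,0]],[[-1,0.7,114],[0,0,0]],[[-1,0.7,114],[0,0,0]]]'|grep -E "pos|st_f";python3 -m pendant '[[[0,0,1],[0,0,0]],[[0,0,1.5],[0,0,0]],[[0,0,1.5],[0,0,0]]]'|grep -E "pos|st_f";python3 -m pendant '[[[0,0,1],[0,0,0]],[[0,0,1],[0,0,0]],[[0,0,1],[0,0,0]]]'|grep -E "pos|st_f"
```

```text
tcp_pos: [0.458, 0.4001, 0.2011]
wrist_force: [0.1, 0.0, -0.6]
tcp_pos: [0.4575, 0.3999, 0.1986]
wrist_force: [0.6, -0.4, 0.3]
tcp_pos: [0.4574, 0.3999, 0.1972]
wrist_force: [0.5, -1.1, -0.4]
```

```bash
python3 -m pendant '[[[0.8,0,1],[0,0,0]],[[0.8,0,1.5],[0,0,0]],[[0.8,0,1.5],[0,0,0]]]'|grep -E "pos|st_f";python3 -m pendant '[[[0,0,0.7],[0,0,0]],[[0,0,0.7],[0,0,0]],[[0,0,0.7],[0,0,0]]]'|grep -E "pos|st_f";python3 -m pendant '[[[0,0,0.7],[0,0,0]],[[0,0,0.7],[0,0,0]],[[0,0,0.7],[0,0,0]]]'|grep -E "pos|st_f"
```

```text
tcp_pos: [0.4576, 0.399, 0.1959]
wrist_force: [-0.4, -0.4, 0.8]
tcp_pos: [0.4577, 0.399, 0.1956]
wrist_force: [0.2, -2.1, 4.6]
tcp_pos: [0.4578, 0.399, 0.1954]
wrist_force: [-1.6, -2.1, 6.1]
```

```bash
python3 -m pendant '[[[0,0,0],[0,0,0]],[[0,0,0],[0,0,0]],[[0,0,0],[0,0,0]],[[0,0,0],[0,0,0]]]' 0.62|grep -E "pos|wid|st_f";python3 -m pendant '[[[0,0,-15],[0,0,0]],[[0,0,-45],[0,0,0]],[[0,0,-80],[0,0,0]],[[0,0,-100],[0,0,0]],[[0,0,-100],[0,0,0]],[[0,0,-100],[0,0,0]]]'|grep pos; python3 go.py .4672 .3416 .245 -81.2;python3 - <<'E'
from h import *
np.set_printoptions(precision=2,suppress=True)
s=cam("scene")
G=((40,60,0),(95,255,120)); O=((6,150,60),(18,255,255))
for n,m,bx in(("g",G,(425,262,450,305)),("o",O,(378,255,402,295))):
    b=mask(s,*m,bx);print(n,b[1],b[2]);ys,xs=np.nonzero(b[0]);w,v=np.linalg.eigh(np.cov(np.stack([xs,ys])));print(v[:,1])
E
```

```text
tcp_pos: [0.4575, 0.3991, 0.1938]
wrist_force: [0.2, -0.1, -0.3]
gripper_width: 0.596
tcp_pos: [0.4572, 0.3989, 0.2938]
shift [58.2 -1.1 48.8] turn [-7.0000e-04  5.0000e-04 -1.5706e+00] t 59.8 w 0.6211870186036932 J [ 56.  20.  -2.  -0. -68. -48.]
g [431 271  12  22 161] [437.02 280.96]
[0.02 1.  ]
o [384 263  13  21 204] [389.55 273.19]
[-0.04  1.  ]
```

```bash
python3 go.py .2298 .5808 .2938 -111.6
```

```text
shift [-214.8  196.6   -0.7] turn [ 0.0015  0.     -1.0401] t 59.85 w 0.620585291619286 J [ 56.  20.  -2.  -0. -68. -48.]
```

```bash
python3 -m pendant '[[[-35,32,-5],[0,0,-0.15]],[[-70,64,-5],[0,0,-0.3]],[[-105,96,-5],[0,0,-0.45]],[[-140,128,-5],[0,0,-0.6]],[[-175,160,-3],[0,0,-0.75]],[[-205,188,-1],[0,0,-0.9]],[[-215,197,0],[0,0,-1.04]],[[-215,197,0],[0,0,-1.04]],[[-215,197,0],[0,0,-1.04]],[[-215,197,0],[0,0,-1.04]]]' 1|grep pos
python3 - <<'E'
from h import *
np.set_printoptions(precision=2,suppress=True)
O={"scene":(cv2.imread("pics/scene0.png"),{"orange":(384,260,398,284),"green":(430,270,446,296),"handle":(404,260,426,286),"tier post front":(428,300,440,336),"frame L":(372,285,382,312),"shed":(426,312,434,330),"frameR":(444,284,456,310)}),
   "top":(cv2.imread("pics/top0.png"),{"orange":(242,221,257,237),"green":(205,232,220,246),"handle":(225,218,234,252),"car":(438,228,452,246),"pot":(370,186,382,198),"frameend":(256,220,264,250)})}
for n,(a,bx) in O.items():
    c=cam(n);b=c["im"][:,:,::-1]
    for k,(x0,y0,x1,y1) in bx.items():
        S=6;T=cv2.resize(cv2.GaussianBlur(a,(0,0),.7)[y0:y1,x0:x1],None,fx=S,fy=S,interpolation=cv2.INTER_CUBIC);p=5
        I=cv2.resize(cv2.GaussianBlur(b,(0,0),.7)[y0-p:y1+p,x0-p:x1+p],None,fx=S,fy=S,interpolation=cv2.INTER_CUBIC)
        q=cv2.minMaxLoc(cv2.matchTemplate(I,T,cv2.TM_CCOEFF_NORMED));print(n,k,(np.array(q[3])-p*S)/S,round(q[1],3))
E
```

```text
tcp_pos: [0.2306, 0.5805, 0.2935]
scene orange [-0.67  0.83] 0.993
scene green [-0.67 -0.67] 0.989
scene handle [-0.5  -0.17] 0.994
scene tier post front [ 0.17 -0.33] 0.994
scene frame L [-0.33  0.17] 0.993
scene shed [ 0.   -0.17] 0.991
scene frameR [-0.33 -0.33] 0.978
top orange [-0.17 -1.  ] 0.926
top green [0.67 0.17] 0.991
top handle [0.17 0.  ] 0.977
top car [0. 0.] 0.998
top pot [0. 0.] 0.997
top frameend [ 0.33 -0.33] 0.98
```

Compared with the start pictures, the tier is within about 1 mm, green within about 2 mm, and orange is off by about 3.4 mm in +x. I'll press the handle lightly to confirm the tier is seated, then nudge the orange tree back.

```bash
python3 go.py .467 .3405 .26 -81.2
```

```text
shift [308.3 135.5  34.3] turn [-2.000e-04 -7.000e-04 -5.329e-01] t 60.95 w 1.0018806417461683 J [ 83.  22.   1.   0. -69. -15.]
```

```bash
python3 -m pendant '[[[40,17,0],[0,0,-0.1]],[[85,37,0],[0,0,-0.2]],[[130,57,0],[0,0,-0.3]],[[175,77,0],[0,0,-0.4]],[[220,97,0],[0,0,-0.5]],[[265,116,0],[0,0,-0.533]],[[295,130,0],[0,0,-0.533]],[[308,135,10],[0,0,-0.533]],[[308,135,34],[0,0,-0.533]],[[308,135,34],[0,0,-0.533]]]' 0|grep -E "pos|wid";python3 -m pendant '[[[0,0,10],[0,0,0]],[[0,0,20],[0,0,0]],[[0,0,28],[0,0,0]],[[0,0,28],[0,0,0]],[[0,0,28],[0,0,0]]]'|grep -E "pos|st_f";python3 -m pendant '[[[0,0,1],[0,0,0]],[[0,0,2],[0,0,0]],[[0,0,2],[0,0,0]]]'|grep -E "pos|st_f"
```

```text
tcp_pos: [0.4656, 0.3404, 0.2568]
gripper_width: 0.176
tcp_pos: [0.4666, 0.3427, 0.2324]
wrist_force: [-0.8, -0.1, 0.3]
tcp_pos: [0.4666, 0.3424, 0.2305]
wrist_force: [0.6, 0.4, 0.4]
```

```bash
python3 -m pendant '[[[0,0,1],[0,0,0]],[[0,0,2],[0,0,0]],[[0,0,2],[0,0,0]]]'|grep -E "pos|wid|st_f";python3 -m pendant '[[[0,0,0.7],[0,0,0]],[[0,0,0.7],[0,0,0]]]'|grep -E "pos|st_f";python3 -m pendant '[[[0,0,0.7],[0,0,0]],[[0,0,0.7],[0,0,0]]]'|grep -E "pos|st_f";python3 -m pendant '[[[0,0,0.7],[0,0,0]],[[0,0,0.7],[0,0,0]]]'|grep -E "pos|st_f"
```

```text
tcp_pos: [0.4666, 0.3424, 0.2282]
wrist_force: [-0.6, -0.5, -0.1]
gripper_width: 0.007
tcp_pos: [0.4667, 0.3424, 0.2281]
wrist_force: [-2.0, 0.1, 2.4]
tcp_pos: [0.4667, 0.3425, 0.2281]
wrist_force: [-2.3, -1.1, 6.3]
tcp_pos: [0.4667, 0.3424, 0.2281]
wrist_force: [-3.4, -0.6, 8.2]
```

The handle bar stops firmly at 150 mm under 8 N, so the tier is fully home. Now the orange tree's nudge.

```bash
python3 -m pendant '[[[0,0,-20],[0,0,0]],[[0,0,-50],[0,0,0]],[[0,0,-68],[0,0,0]],[[5,10,-68],[0,0,0.1]],[[10,20,-68],[0,0,0.25]],[[15,30,-68],[0,0,0.4]],[[18,40,-68],[0,0,0.55]],[[18,47,-68],[0,0,0.7]],[[18,47,-68],[0,0,0.85]],[[18,47,-68],[0,0,1]]]' 0.62|grep pos; python3 -m pendant '[[[0,0,0],[0,0,0.15]],[[0,0,0],[0,0,0.3]],[[0,0,0],[0,0,0.45]],[[0,0,0],[0,0,0.571]],[[0,0,0],[0,0,0.571]],[[0,0,0],[0,0,0.571]]]' |grep -E "pos|wid";python3 go.py .4935 .290 .1943 -171.2
```

```text
tcp_pos: [0.4917, 0.2985, 0.2938]
tcp_pos: [0.4916, 0.2987, 0.2939]
gripper_width: 0.622
shift [ 9.  -0.4 99.6] turn [-0.0006  0.0004  0.0049] t 65.25 w 0.6222115928986857 J [ 47.  17.  -7.   0. -66. -38.]
```

```bash
python3 -m pendant '[[[9,0,0],[0,0,0]],[[9,-0.4,30],[0,0,0]],[[9,-0.4,60],[0,0,0]],[[9,-0.4,85],[0,0,0]],[[9,-0.4,98],[0,0,0]],[[9,-0.4,99],[0,0,0]],[[9,-0.4,99],[0,0,0]]]'|grep -E "pos|st_f"; python3 -m pendant '[[[0,0,0],[0,0,0]],[[0,0,0],[0,0,0]],[[0,0,0],[0,0,0]],[[0,0,0],[0,0,0]],[[0,0,0],[0,0,0]]]' 0|grep -E "pos|wid|st_f"; python3 -m pendant '[[[0,0,-2],[0,0,0]],[[0,0,-4],[0,0,0]],[[0,1.5,-4],[0,0,0]],[[0,3.3,-4],[0,0,0]],[[0,3.3,-4],[0,0,0]],[[0,3.3,-2],[0,0,0]],[[0,3.3,-1],[0,0,0]],[[0,3.3,-1],[0,0,0]]]'|grep -E "pos|wid|st_f"
```

```text
tcp_pos: [0.4941, 0.2902, 0.196]
wrist_force: [-0.1, -0.6, 1.4]
tcp_pos: [0.4937, 0.2902, 0.1959]
wrist_force: [-1.0, 0.2, 3.6]
gripper_width: 0.381
tcp_pos: [0.4902, 0.2895, 0.196]
wrist_force: [0.1, 0.4, -1.1]
gripper_width: 0.378
```

```bash
python3 -m pendant '[[[0,0,0.7],[0,0,0]],[[0,0,0.7],[0,0,0]],[[0,0,0.7],[0,0,0]]]'|grep -E "pos|st_f";python3 -m pendant '[[[0,0,0.6],[0,0,0]],[[0,0,0.6],[0,0,0]],[[0,0,0.6],[0,0,0]]]'|grep -E "pos|st_f"
```

```text
tcp_pos: [0.4903, 0.2895, 0.1959]
wrist_force: [-0.6, -1.0, 3.7]
tcp_pos: [0.4904, 0.2894, 0.1958]
wrist_force: [-2.4, -0.5, 5.6]
```

Contact with the slats. I'll release, retreat to the start pose and compare once more.

```bash
python3 -m pendant '[[[0,0,0],[0,0,0]],[[0,0,0],[0,0,0]],[[0,0,0],[0,0,0]],[[0,0,0],[0,0,0]]]' 0.62|grep -E "wid|st_f";python3 -m pendant '[[[0,0,-15],[0,0,0]],[[0,0,-45],[0,0,0]],[[0,0,-80],[0,0,0]],[[0,0,-99],[0,0,0]],[[0,0,-99],[0,0,0]],[[0,0,-99],[0,0,0]]]'|grep pos; python3 go.py .2298 .5808 .2938 -111.6
```

```text
wrist_force: [0.5, 0.4, -0.0]
gripper_width: 0.6
tcp_pos: [0.4899, 0.2893, 0.2934]
shift [-3.283e+02  2.118e+02 -1.000e-01] turn [-7.0000e-04  7.0000e-04 -1.0382e+00] t 68.85 w 0.6215271632784641 J [ 47.  17.  -8.  -0. -66. -38.]
```

```bash
python3 -m pendant '[[[-40,26,-10],[0,0,-0.12]],[[-80,52,-10],[0,0,-0.25]],[[-120,78,-10],[0,0,-0.38]],[[-160,104,-10],[0,0,-0.5]],[[-200,130,-10],[0,0,-0.64]],[[-240,156,-10],[0,0,-0.77]],[[-280,182,-5],[0,0,-0.9]],[[-315,204,0],[0,0,-1.03]],[[-328,212,0],[0,0,-1.038]],[[-328,212,0],[0,0,-1.038]]]' 1|grep pos
python3 - <<'E'
from h import *
np.set_printoptions(precision=2,suppress=True)
O={"scene":(cv2.imread("pics/scene0.png"),{"orange":(384,260,398,284),"green":(430,270,446,296),"handle":(404,260,426,286),"car":(208,214,230,232),"pot":(228,270,244,288),"shed":(426,312,434,330)}),
   "top":(cv2.imread("pics/top0.png"),{"orange":(242,221,257,237),"green":(205,232,220,246),"handle":(225,218,234,252),"car":(438,228,452,246),"pot":(370,186,382,198)})}
for n,(a,bx) in O.items():
    c=cam(n);b=c["im"][:,:,::-1]
    for k,(x0,y0,x1,y1) in bx.items():
        S=6;T=cv2.resize(cv2.GaussianBlur(a,(0,0),.7)[y0:y1,x0:x1],None,fx=S,fy=S,interpolation=cv2.INTER_CUBIC);p=5
        I=cv2.resize(cv2.GaussianBlur(b,(0,0),.7)[y0-p:y1+p,x0-p:x1+p],None,fx=S,fy=S,interpolation=cv2.INTER_CUBIC)
        q=cv2.minMaxLoc(cv2.matchTemplate(I,T,cv2.TM_CCOEFF_NORMED));print(n,k,(np.array(q[3])-p*S)/S,round(q[1],3))
E
```

```text
tcp_pos: [0.2282, 0.5814, 0.2913]
scene orange [-0.17  0.  ] 0.996
scene green [-0.67 -0.83] 0.99
scene handle [-0.5  -0.17] 0.995
scene car [0.17 0.  ] 0.958
scene pot [0. 0.] 0.999
scene shed [ 0.   -0.17] 0.991
top orange [ 0.   -0.33] 0.937
top green [0.67 0.17] 0.992
top handle [0.17 0.  ] 0.977
top car [0. 0.] 0.998
top pot [0. 0.] 0.997
```

```bash
python3 -c "
from station import r
print(r.finish_job())"
```

```text
the job is handed in; nothing more can be done
None
```

The job is handed in at about 70 s of the 144 s: the cottage stands upright on the slab, centred to about 2 mm, the tier is fully home, and by the cameras the trees are back within about 1 mm (orange) and 2–3 mm (green) and the shed, car and pot have not moved.

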